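# Hang the snap gauge on the hook in the gauge cabinet

## Task

Take the snap gauge out of its wooden stand by its grip and lower it upright through the opening in the top of the gauge cabinet, without touching the cabinet. Feel the gauge's eye onto the hook inside, whose exact setting you cannot rely on, and with the eye resting on the hook slide it back over the sprung catch until it is fully home against the collar; press the hook with no more than 25 N. Do not drop it: let go only when the hook bears it, so that it hangs freely and upright there, and leave the other things on the bench where they are.

Things in the scene. Friction and masses are not known exactly. Their poses are not given: they have to be found in the camera images.
- snap_gauge: Dark steel snap gauge, 0.16 to 0.25 kg, with stem and wooden grip, upright in the stand, two jaws down. Origin: centre of its underside; z up the stem, x through its thickness, y across its width (same either way round). Plate 8 mm thick (x), 60 mm wide (y), z 0 to 90 mm; stem 10 mm round above it.
- gauge_eye (a point): Middle of the flat top edge of the gauge's eye, z = 78 mm on the gauge. The eye goes through the plate along x: floor at z = 36 mm, 40 mm wide from there to z = 58 mm, then both flanks slope in to this flat top edge, 10 mm wide. The edge rests on the hook's bar when the gauge hangs.
- gauge_stand: Wooden block 60 x 90 x 30 mm (x, y, z), fixed to the bench; origin under its centre. Its slot runs along y, 10.5 mm wide, 65 mm long, floor at z = 8 mm, and holds the foot of the gauge 22 mm deep; lift the gauge straight up.
- gauge_cabinet: Fixed grey sheet-steel cabinet, 124 (x) x 190 (y) x 140 mm high; origin under its centre, x from front to back. Floor 6 mm, walls and top 4 mm thick. A window in the front from z = 35 to 124 mm, y = -65 to +65 mm.
- hook_plate: Plate on the inside of the cabinet's back wall that carries the hook; cabinet's axes; origin: middle of its front face, at 50, 0, 105 mm in the cabinet. The hook, a level round bar 8 mm thick, points to -x. It is rigid but clamped off nominal, unmeasured: up to 9 mm aside in y, up to 5 mm up or down in z. Collar (stop), 18 mm across, at its root from x = -10 to 0 mm.
- rubber_cone: Black rubber cone, 28 mm across, 48 mm high, a bystander. Origin under its centre.
- brass_puck: Brass disc, 38 mm across, 10 mm high, a bystander. Origin under its centre.
- sanding_block: Cork sanding block 68 x 110 x 32 mm, a bystander. Origin under its centre.
- offcut_1: Wood offcut 40 x 60 x 40 mm, a bystander. Origin under its centre.
- gauge_grip (a point): Middle of the gauge's dark wooden grip, a block 16 mm (x) by 26 mm (y) by 46 mm high, z = 128 to 174 mm on the gauge.
- cabinet_opening (a point): Middle of the rectangular opening in the cabinet's top, at z = 140 mm; the opening measures 94 mm in the cabinet's x (front to back) and 104 mm in its y.
- hook_nominal_end (a point): Nominal place of the bar's rounded free end, on its axis, 50 mm in front of the hook plate; the bar itself is off this by up to 9 mm in y and 5 mm in z.
- hook_nominal_seat (a point): Nominal place of the eye's top edge when home: top of the bar, 14 mm before the hook plate; true y and z are off like the hook's. Home lies between the collar and a sprung catch on the bar's top, x = -32 to -20 mm from the plate: a low roof with 25 degree flanks, 3 mm above the bar, that sliding the eye over it presses down (about 4 N; 3 to 10 N of push).
Things that resemble listed ones, but are neither listed nor needed, are in the scene too. Leave any orange or red look-alike of the snap_gauge alone.

How it is judged:
On the way, in this order (a step that is already met when the one before it is completed fails the run):
1. the gauge is lifted out of its stand (height (world z) of snap_gauge above 0.05 m and contact force between snap_gauge and gauge_stand below 0.1 N), for 0.2 s.
2. the eye rests on the hook, in front of the catch (x of gauge_eye in the frame of hook_plate between -0.048 and -0.03 m and z of gauge_eye in the frame of hook_plate between -0.005 and 0.022 m and contact force between snap_gauge and hook_plate above 0.5 N), for 0.1 s.
At the end, for the whole second after the job is handed in: The gauge hangs at rest by its eye on the hook, home between catch and collar (middle of the plate 8 to 18 mm in front of the hook plate), within 0.15 rad of upright, its weight on the hook and clear of the cabinet's walls and floor (x of gauge_eye in the frame of hook_plate between -0.018 and -0.008 m and y of gauge_eye in the frame of hook_plate between -0.013 and 0.013 m and z of gauge_eye in the frame of hook_plate between -0.004 and 0.013 m and angle between snap_gauge's own z axis and vertical below 0.15 rad and contact force between snap_gauge and hook_plate above 0.5 N and contact force between snap_gauge and gauge_cabinet below 0.1 N and linear speed of snap_gauge below 0.02 m/s); the robot touches nothing.
It fails at once if the cabinet is touched with the gauge or the robot (over 1 N) (contact force between any of snap_gauge, the arm, the fingers and gauge_cabinet above 1 N).
It fails at once if the gauge is pressed on the hook with more than 25 N (contact force between snap_gauge and hook_plate above 25 N).
It fails at once if the robot itself pushes the hook or its plate (contact force between any of the fingers, the arm and hook_plate above 1 N).
It fails at once if a bystander is shifted by more than 15 mm (distance of any of rubber_cone, brass_puck, sanding_block, offcut_1 from where it was at the start of the episode above 0.015 m).
It fails at once if the gauge is let go and falls (faster than 0.2 m/s with no finger on it) (contact force between the fingers and snap_gauge below 0.05 N and linear speed of snap_gauge above 0.2 m/s).
It also fails if it takes over 72 s, if anything falls off the work surface, if the arm or the gripper's body presses on something with over 40 N, if the wrist force passes 120 N, or if a joint passes its speed limit or range.

## Robot

A 7-joint arm with a two-finger parallel gripper is mounted at the origin on a cart in front of the work surface, level with it; the furniture and walls round the work are solid. World frame = base frame: x ahead of the robot, y to its left, z up, the work surface at z = 0. Lengths are in m, angles in rad, forces in N, time in s.
With the tool pointing down it reaches from about 0.425 to 0.925 m from the base axis. Payload 6.8 kg.
Tool frame: the origin (TCP) lies on the mounting face of the last link; the fingertips stand 173 mm ahead of it and the grasp point (between the pads) lies 155 mm ahead of it; y points along the fingers, x is the direction in which the jaws open and shut, and the axes are right-handed (so a half turn about y gives the same grasp; the last joint's range is limited). The gripper opens to 85 mm and grips with 20 to 120 N. Pads are 22 mm wide; open, the fingers measure 114 mm over their backs; the gripper's body (76 mm by 85 mm) begins 54 mm behind the grasp point. The pads swing forward as they close: fully open they stand 13 mm farther back than shut.
Start: joints at [1.104, 0.477, 0.022, 1.555, -0.011, 1.109, -0.083], TCP at [0.237, -0.632, 0.405] pointing down, gripper open.
Joint ranges: [-2.96, 2.96], [-0.34, 2.1], [-1.41, 1.46], [0.24, 2.44], [-1.37, 4.51], [0.17, 1.92], [-2.96, 2.96]. Speed limits (rad/s): [2.39, 2.39, 3.14, 3.14, 3.14, 3.14, 3.14].

## Interface

Orientations are given as a rotation vector (axis times angle).
In Python, from bench import r gives the robot as it stands.
- The arm moves only by the tool step_arm, never from a script. Its arguments are lists of equal length, an entry for each row: "xyz": the shift along the tool's x, y, z scaled (see below), a list of three; "rotation": the turn, a rotation vector about the tool's x, y, z scaled (see below), a list of three. A call has 1 to 20 rows; each row is the pose to reach, as a shift and turn from the pose measured when the call began, along the tool's axes at that moment; what a row does not reach only later rows make up. The controller multiplies each number of a shift by 30 cm and each number of a turn by 90 degrees. A row lasts 1/8 s, in which the tool goes at most 62.5 mm and 10.7 degrees, less where a joint would pass 70% of its speed; a pose out of reach is approached as far as the arm can. A call with a number of a shift or a turn outside -1 to 1 is refused whole. A call with a gripper value outside its range is refused whole. "grip" is the closure, from 0 (fully open) to 1 (shut), set as the call begins (left out, the last holds). The fingers move at their own pace and stop on an object; "force" is the grip in N (left out, the last holds). Time passes only in rows, so rows that repeat a pose let the fingers close. It gives the time, the measured TCP pose, the force and the opening at its end, in the units of the state.
- r.get_obs(): the state, without advancing time (a new reading comes with each control period).
- r.grab_frame(name): name is "scene" or "side" or "wrist"; returns a dict with "pixels" (384x512x3 uint8, red, green, blue), "fx", "fy", "cx", "cy" (pixels), "dist_coeffs" ([k1, k2, p1, p2, k3] as OpenCV has them; the pictures are not rectified), "position" and "attitude" of the camera in the world; the wrist camera has in their place "mount" (4x4, takes a point from camera to tool coordinates, whose origin is the TCP and whose axes are the tool frame's). Camera axes: x right, y down, z forward; pixel columns grow to the right and rows downward; lengths in m; the calibration is good to about 2 mm. A picture is of the moment at which its call begins: read the wrist's pose just before it. There is no depth.
- r.hand_in(): hands the job in, once; it reports no verdict.
The state is a dict: "clock": time; "joints": joint angles; "qvel": joint speeds; "tau": joint torques, N m; "tcp_pos": TCP position; "orientation": TCP orientation; "contact_force": force on the tool from outside, world axes, zero at the start; "moment": the same for the moment, N m; "grip_width": finger opening in m.
Only numpy, scipy, OpenCV 4.12 (cv2) and the standard library are available. Lean on these libraries where they do the work, as an engineer would, in place of code of your own. Each camera call takes 0.05 s, during which the arm holds its last target.

## Working session

There is one attempt and no reset: what is moved stays moved. The work goes in short steps, Python scripts to look and compute and a tool call to move; the robot and the scene stay as the last step left them, time stands still between calls to the robot, and variables do not carry over. Pictures are saved under pics/ and viewed, and the job is handed in when it is done.

Besides the shell and the picture viewer there is one more tool, called after ">>>" by a JSON object that holds its "fn" and its "kwargs". step_arm: Moves the arm, as the interface text tells. Its arguments: {"type":"object","properties":{"xyz":{"type":"array"},"rotation":{"type":"array"},"grip":{"type":"number"},"force":{"type":"number"}},"required":["xyz","rotation"]}

```bash
ls; mkdir -p pics
python3 - <<'E'
from bench import r
import cv2
print(r.get_obs())
for n in ["scene","side","wrist"]:
    f=r.grab_frame(n); cv2.imwrite(f"pics/{n}0.png",f["pixels"][:,:,::-1])
    print(n,{k:v for k,v in f.items() if k!="pixels"})
E
```

```text
pics
{'clock': 0.0, 'joints': array([ 1.10389133,  0.47781375,  0.02235638,  1.55646913, -0.01149932,
        1.10928071, -0.08312297]), 'qvel': array([-4.09249302e-04,  1.49803318e-04, -3.90917209e-05, -9.01131631e-04,
       -1.40695265e-03,  2.66842526e-03, -6.89194775e-04]), 'tau': array([-5.14297535e-04, -5.96445680e+01,  1.60787936e+00, -2.81189203e+01,
        1.26033212e-02,  9.27667221e-03, -2.54872288e-05]), 'tcp_pos': array([ 0.23693173, -0.63175412,  0.40370913]), 'orientation': array([-1.35689374,  0.94215522, -0.93952431]), 'contact_force': array([-0.1375591 ,  0.96988825,  0.00362726]), 'moment': array([-0.04511509, -0.03066562, -0.02668515]), 'grip_width': 0.08540256866905095}
scene {'fx': 445.9658145007094, 'fy': 445.9658145007094, 'cx': 258.4384202616818, 'cy': 195.2369766015858, 'dist_coeffs': array([-0.16888389,  0.        ,  0.        ,  0.        ,  0.        ]), 'position': array([-0.33655586,  0.53583425,  0.7779783 ]), 'attitude': array([-1.13615882,  2.13232117, -1.16964782])}
side {'fx': 394.84020951749477, 'fy': 394.84020951749477, 'cx': 255.36566587261248, 'cy': 195.58515695794395, 'dist_coeffs': array([-0.05347938,  0.        ,  0.        ,  0.        ,  0.        ]), 'position': array([0.21842721, 0.71520203, 0.62691609]), 'attitude': array([-0.50532109,  2.5556767 , -1.38760042])}
wrist {'fx': 309.605503468261, 'fy': 309.605503468261, 'cx': 255.4217579240328, 'cy': 188.76108570013292, 'dist_coeffs': array([-0.04953376,  0.        ,  0.        ,  0.        ,  0.        ]), 'mount': array([[ 9.99999694e-01,  3.23592444e-04,  7.12072430e-04,
        -1.08917038e-05],
       [-6.03624720e-04, -2.59659483e-01,  9.65700051e-01,
         3.02481615e-02],
       [ 4.97389598e-04, -9.65700186e-01, -2.59659208e-01,
         6.46211521e-02],
       [ 0.00000000e+00,  0.00000000e+00,  0.00000000e+00,
         1.00000000e+00]])}
```

View images.

View pics/scene0.png

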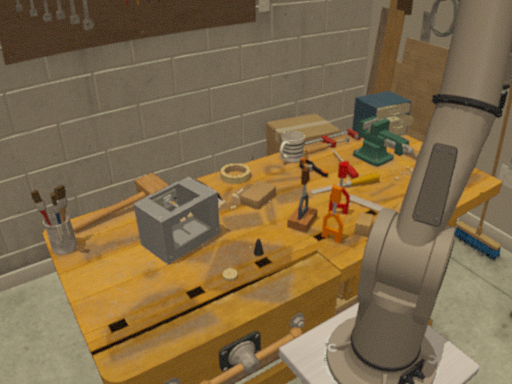

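View pics/side0.png

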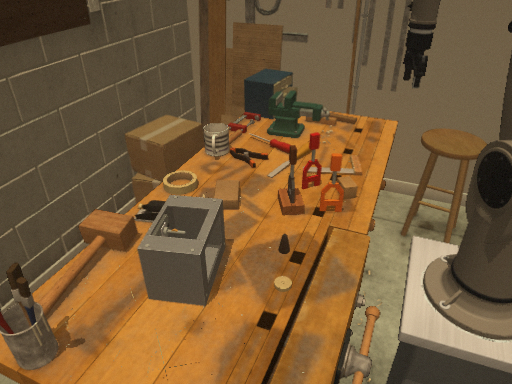

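View pics/wrist0.png

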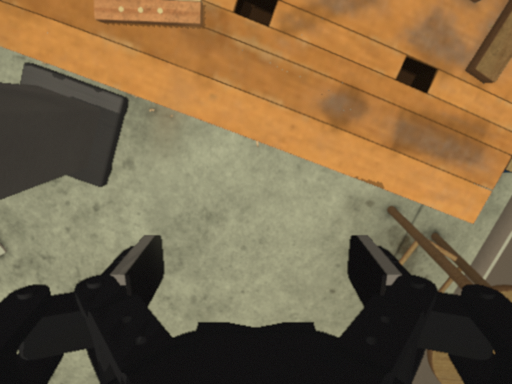

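Run:
```python
from scipy.spatial.transform import Rotation as R
print(R.from_rotvec([-1.35689374,  0.94215522, -0.93952431]).as_matrix().round(3))
for a in ([-1.13615882,  2.13232117, -1.16964782],[-0.50532109,  2.5556767 , -1.38760042]): print(R.from_rotvec(a).as_matrix().round(3))
```

```text
[[ 0.351 -0.001  0.936]
 [-0.936  0.002  0.351]
 [-0.002 -1.    -0.   ]]
[[-0.557 -0.446  0.701]
 [-0.83   0.3   -0.47 ]
 [-0.001 -0.844 -0.537]]
[[-0.924 -0.205  0.323]
 [-0.383  0.504 -0.774]
 [-0.004 -0.839 -0.544]]
```

Run:
```python
import cv2
a=cv2.imread("pics/scene0.png")[130:250,230:410]; b=cv2.imread("pics/side0.png")[120:230,200:370]
cv2.imwrite("pics/c1.png",cv2.resize(a,None,fx=4.4,fy=4.4,interpolation=2)); cv2.imwrite("pics/c2.png",cv2.resize(b,None,fx=4.7,fy=4.7,interpolation=2))
a=cv2.imread("pics/scene0.png")[170:270,120:240]; b=cv2.imread("pics/side0.png")[185:310,125:235]
cv2.imwrite("pics/c3.png",cv2.resize(a,None,fx=5,fy=5,interpolation=2)); cv2.imwrite("pics/c4.png",cv2.resize(b,None,fx=4.7,fy=4.7,interpolation=2))
```

```text
(no output)
```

View pics/c1.png

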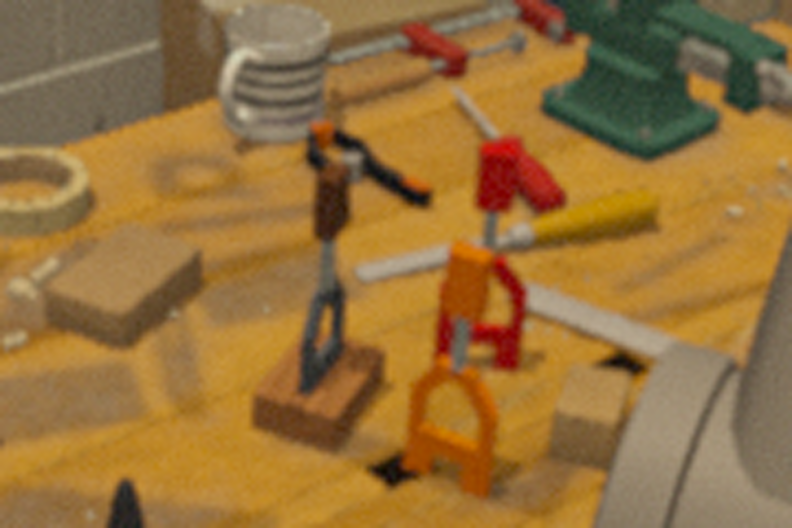

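View pics/c2.png

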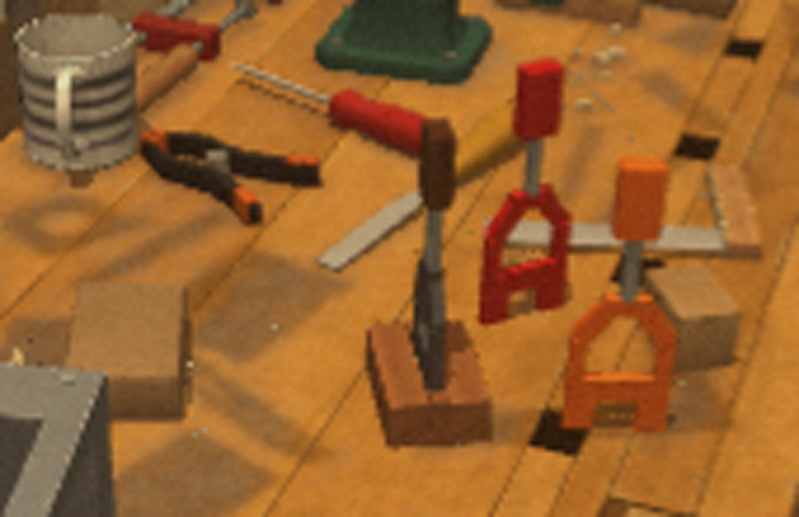

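View pics/c3.png

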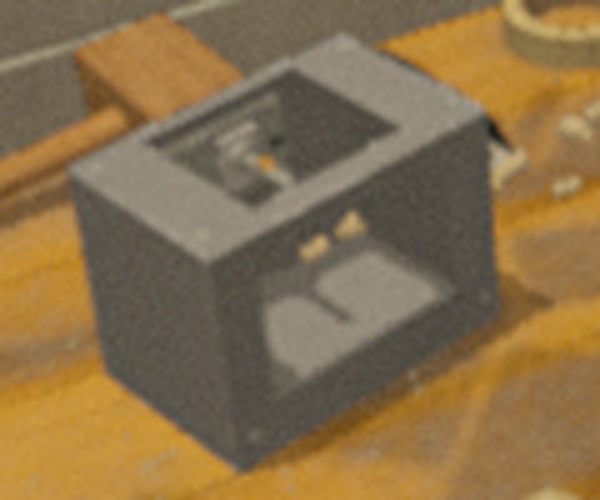

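View pics/c4.png

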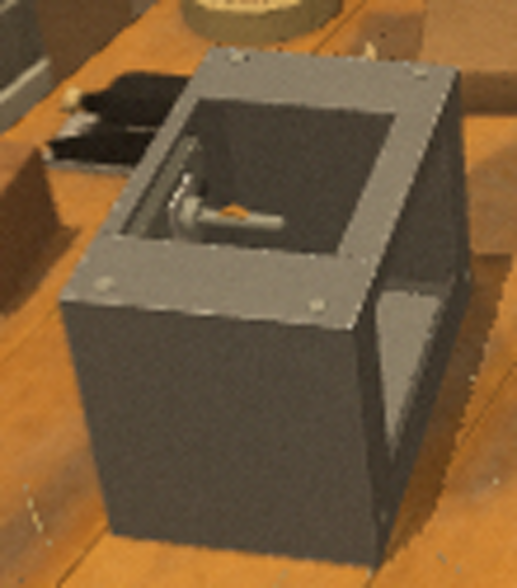

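```bash
cat > h.py <<'E'
import numpy as np, cv2
from scipy.spatial.transform import Rotation as R
CAM={'scene':dict(f=445.9658145,c=(258.43842026,195.2369766),d=-0.16888389,p=np.array([-0.33655586,0.53583425,0.7779783]),R=R.from_rotvec([-1.13615882,2.13232117,-1.16964782]).as_matrix()),
'side':dict(f=394.84020952,c=(255.36566587,195.58515696),d=-0.05347938,p=np.array([0.21842721,0.71520203,0.62691609]),R=R.from_rotvec([-0.50532109,2.5556767,-1.38760042]).as_matrix())}
WM=np.array([[ 9.99999694e-01,3.23592444e-04,7.12072430e-04,-1.08917038e-05],[-6.03624720e-04,-2.59659483e-01,9.65700051e-01,3.02481615e-02],[4.97389598e-04,-9.65700186e-01,-2.59659208e-01,6.46211521e-02],[0,0,0,1.]])
def wrist(obs):
    T=np.eye(4);T[:3,:3]=R.from_rotvec(obs['orientation']).as_matrix();T[:3,3]=obs['tcp_pos'];M=T@WM
    return dict(f=309.605503468,c=(255.421757924,188.7610857),d=-0.04953376,p=M[:3,3],R=M[:3,:3])
def cam(n): return CAM[n] if isinstance(n,str) else n
def ray(n,uv):
    c=cam(n);K=np.array([[c['f'],0,c['c'][0]],[0,c['f'],c['c'][1]],[0,0,1.]])
    q=cv2.undistortPoints(np.array([[uv]],float),K,np.array([c['d'],0,0,0,0.]))[0,0]
    v=c['R']@np.array([q[0],q[1],1]);return c['p'],v/np.linalg.norm(v)
def onz(n,uv,z):
    p,v=ray(n,uv);return p+v*(z-p[2])/v[2]
def proj(n,X):
    c=cam(n);K=np.array([[c['f'],0,c['c'][0]],[0,c['f'],c['c'][1]],[0,0,1.]])
    rv=cv2.Rodrigues(c['R'].T)[0];q,_=cv2.projectPoints(np.atleast_2d(X).astype(float),rv,-c['R'].T@c['p'],K,np.array([c['d'],0,0,0,0.]));return q[:,0]
def tri(a,ua,b,ub):
    p,v=ray(a,ua);q,w=ray(b,ub);s=np.linalg.lstsq(np.c_[v,-w],q-p,rcond=None)[0]
    A=p+s[0]*v;B=q+s[1]*w;return (A+B)/2,np.linalg.norm(A-B)
E
python3 - <<'E'
from h import *
np.set_printoptions(precision=4,suppress=True)
S=lambda o,s,l:[(x/s+o[0]-.0,y/s+o[1]) for x,y in l]
def rep(n,l,z):
    P=np.array([onz(n,u,z) for u in l]); print(n,z); print(P); print('mean',P.mean(0)); d=np.diff(np.r_[P,P[:1]],axis=0); print(np.linalg.norm(d,axis=1),np.degrees(np.arctan2(d[:,1],d[:,0])))
rep('scene',S((230,130),4.4,[(255,397),(337,420),(385,355)]),.03)
rep('side',S((200,120),4.7,[(368,330),(385,410),(490,400),(460,322)]),.03)
rep('scene',S((120,170),5,[(70,172),(212,262),(490,112),(345,35)]),.14)
rep('side',S((125,185),4.7,[(207,47),(458,70),(355,328),(62,300)]),.14)
rep('side',S((125,185),4.7,[(195,98),(395,115),(340,255),(118,236)]),.14)
s3=lambda u:S((120,170),5,[u])[0]; s4=lambda u:S((125,185),4.7,[u])[0]
for n,a,b in [('tip',(295,185),(283,221)),('catch',(266,162),(235,211))]: print(n,*tri('scene',s3(a),'side',s4(b)))
s1=lambda u:S((230,130),4.4,[u])[0]; s2=lambda u:S((200,120),4.7,[u])[0]
for n,a,b in [('grip',(331,203),(437,165)),('stem/plate',(328,287),(431,258))]: print(n,*tri('scene',s1(a),'side',s2(b)))
E
```

```text
scene 0.03
[[ 0.4808 -0.1143  0.03  ]
 [ 0.4309 -0.1428  0.03  ]
 [ 0.4703 -0.2164  0.03  ]]
mean [ 0.4607 -0.1579  0.03  ]
[0.0574 0.0835 0.1026] [-150.2912  -61.8746   84.1211]
side 0.03
[[ 0.5233 -0.185   0.03  ]
 [ 0.4857 -0.1086  0.03  ]
 [ 0.4336 -0.1406  0.03  ]
 [ 0.4745 -0.2147  0.03  ]]
mean [ 0.4793 -0.1622  0.03  ]
[0.0851 0.0612 0.0847 0.0571] [ 116.1797 -148.4387  -61.0501   31.3542]
scene 0.14
[[0.6404 0.2726 0.14  ]
 [0.5242 0.2421 0.14  ]
 [0.5684 0.0602 0.14  ]
 [0.6873 0.0884 0.14  ]]
mean [0.6051 0.1658 0.14  ]
[0.1201 0.1872 0.1222 0.1901] [-165.2749  -76.3593   13.3313  104.2677]
side 0.14
[[0.6909 0.094  0.14  ]
 [0.5688 0.066  0.14  ]
 [0.5244 0.2458 0.14  ]
 [0.6418 0.2763 0.14  ]]
mean [0.6065 0.1705 0.14  ]
[0.1253 0.1852 0.1213 0.1888] [-167.1048  103.8683   14.5561  -74.9279]
side 0.14
[[0.6719 0.1335 0.14  ]
 [0.5789 0.1104 0.14  ]
 [0.5523 0.2085 0.14  ]
 [0.645  0.2332 0.14  ]]
mean [0.612  0.1714 0.14  ]
[0.0958 0.1016 0.096  0.1033] [-166.051   105.2103   14.9229  -74.8717]
tip [0.6137 0.1586 0.1036] 0.0008114152916746438
catch [0.6339 0.1661 0.1096] 0.0020473126233782396
grip [ 0.4809 -0.1689  0.1579] 0.0012278750223722486
stem/plate [ 0.4821 -0.1721  0.095 ] 0.0017536844721009006
```

>>> {"fn": "step_arm", "kwargs": {"xyz": [[-0.1, -0.03, 0.11], [-0.2, -0.05, 0.22], [-0.3, -0.08, 0.33], [-0.4, -0.1, 0.44], [-0.5, -0.13, 0.55], [-0.58, -0.153, 0.655], [-0.58, -0.153, 0.655]], "rotation": [[0, -0.09, 0], [0, -0.18, 0], [0, -0.27, 0], [0, -0.36, 0], [0, -0.45, 0], [0, -0.544, 0], [0, -0.544, 0]], "grip": 0.4}}

```text
clock: 1.02
tcp_pos: [0.362, -0.3971, 0.4508]
orientation: [-1.552, 0.274, -0.276]
contact_force: [-0.2, 0.0, -0.7]
grip_width: 0.0513
```

Run:
```python
from h import *
S=lambda o,s,l:[(x/s+o[0]-.0,y/s+o[1]) for x,y in l]
s1=lambda u:S((230,130),4.4,[u])[0]; s2=lambda u:S((200,120),4.7,[u])[0]
print(tri('scene',s1((468,282)),'side',s2((640,198))))
```

```text
(array([ 0.37026012, -0.18572185,  0.15117092]), np.float64(0.000941867859271396))
```

```bash
cat >> h.py <<'E'
def Rd(yaw): # tool y down, tool x at world yaw (deg)
    c,s=np.cos(np.radians(yaw)),np.sin(np.radians(yaw)); x=np.array([c,s,0]);y=np.array([0,0,-1.]);return np.c_[x,y,np.cross(x,y)]
def go(o,p,yaw):
    A=R.from_rotvec(o['orientation']).as_matrix()
    s=A.T@(np.array(p)-o['tcp_pos'])/.3; w=R.from_matrix(A.T@Rd(yaw)).as_rotvec()/(np.pi/2)
    print('shift',s.round(4),'turn',w.round(4),'mm',round(np.linalg.norm(s)*300,1))
E
python3 - <<'E'
from h import *
from bench import r
o=r.get_obs(); go(o,(.481,-.169,.45),29)
E
```

```text
shift [0.1113 0.004  0.8502] turn [-0.0009 -0.5454  0.0007] mm 257.2
```

>>> {"fn": "step_arm", "kwargs": {"xyz": [[0.02, 0, 0.14], [0.04, 0, 0.28], [0.055, 0, 0.42], [0.075, 0, 0.56], [0.09, 0, 0.7], [0.11, 0.004, 0.85], [0.11, 0.004, 0.85], [0.11, 0.004, 0.85]], "rotation": [[0, -0.09, 0], [0, -0.18, 0], [0, -0.27, 0], [0, -0.36, 0], [0, -0.45, 0], [0, -0.545, 0], [0, -0.545, 0], [0, -0.545, 0]]}}

```text
clock: 2.02
tcp_pos: [0.4802, -0.1702, 0.4496]
orientation: [-1.534, -0.394, 0.394]
contact_force: [-0.3, 0.5, 0.2]
grip_width: 0.0514
```

Run:
```python
from bench import r
import cv2
o=r.get_obs(); print(o['tcp_pos'],o['orientation'],o['contact_force'])
f=r.grab_frame('wrist'); cv2.imwrite("pics/w1.png",cv2.resize(f["pixels"][:,:,::-1],None,fx=1.5,fy=1.5))
```

```text
[ 0.48024596 -0.17021712  0.44959827] [-1.53363086 -0.39407857  0.39368234] [-0.31778348  0.51338066  0.16535848]
```

View pics/w1.png

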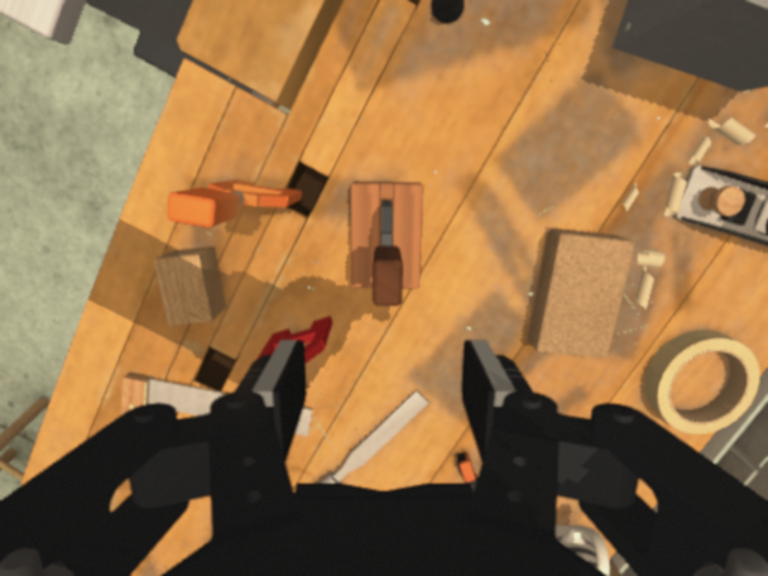

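Run:
```python
import cv2
a=cv2.imread("pics/w1.png")[170:320,330:440]
cv2.imwrite("pics/w1c.png",cv2.resize(a,None,fx=4,fy=4,interpolation=2))
```

```text
(no output)
```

View pics/w1c.png

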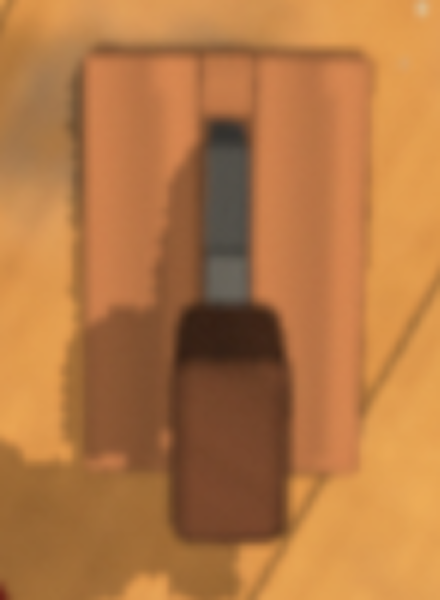

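Run:
```python
from h import *
np.set_printoptions(precision=4,suppress=True)
o=dict(tcp_pos=np.array([ 0.48024596,-0.17021712,0.44959827]),orientation=np.array([-1.53363086,-0.39407857,0.39368234]))
w=wrist(o)
f=lambda u:((u[0]/4+330+.5)/1.5-.5,(u[1]/4+170+.5)/1.5-.5)
def rep(l,z):
    P=np.array([onz(w,f(u),z) for u in l]);d=np.diff(np.r_[P,P[:1]],axis=0);print(P.mean(0),np.linalg.norm(d,axis=1),np.degrees(np.arctan2(d[:,1],d[:,0])))
rep([(172,365),(288,362),(290,540),(172,540)],.182)
rep([(85,52),(370,55),(357,472),(80,470)],.03)
print(np.mean([onz(w,f((206,250)),.098-.0),onz(w,f((250,250)),.098)],0))
```

```text
[ 0.4819 -0.168   0.182 ] [0.0152 0.0244 0.0158 0.024 ] [  30.3249  -59.9542 -151.2011  118.4902]
[ 0.4819 -0.1682  0.03  ] [0.0586 0.0891 0.0603 0.0892] [  28.2347  -61.7986 -151.6254  117.1364]
[ 0.4754 -0.1555  0.098 ]
```

Run:
```python
from h import *
from bench import r
o=r.get_obs(); go(o,(.482,-.168,.314),28.5)
```

```text
shift [0.0096 0.4521 0.0041] turn [-0.0005  0.0028  0.0003] mm 135.7
```

>>> {"fn": "step_arm", "kwargs": {"xyz": [[0.0096, 0.05, 0.004], [0.0096, 0.12, 0.004], [0.0096, 0.2, 0.004], [0.0096, 0.28, 0.004], [0.0096, 0.36, 0.004], [0.0096, 0.43, 0.004], [0.0096, 0.452, 0.004], [0.0096, 0.452, 0.004]], "rotation": [[0, 0.003, 0], [0, 0.003, 0], [0, 0.003, 0], [0, 0.003, 0], [0, 0.003, 0], [0, 0.003, 0], [0, 0.003, 0], [0, 0.003, 0]]}}

```text
clock: 3.08
tcp_pos: [0.4818, -0.1684, 0.3135]
orientation: [-1.534, -0.388, 0.389]
contact_force: [0.3, -0.4, 0.3]
grip_width: 0.0513
```

Run:
```python
from bench import r
import cv2
o=r.get_obs(); print(o['tcp_pos'],o['orientation'],o['contact_force'])
f=r.grab_frame('wrist'); cv2.imwrite("pics/w2.png",cv2.resize(f["pixels"][:,:,::-1],None,fx=1.5,fy=1.5))
```

```text
[ 0.48175411 -0.16838425  0.31352694] [-1.53399422 -0.38826311  0.38932391] [ 0.25143611 -0.37973822  0.31075556]
```

View pics/w2.png

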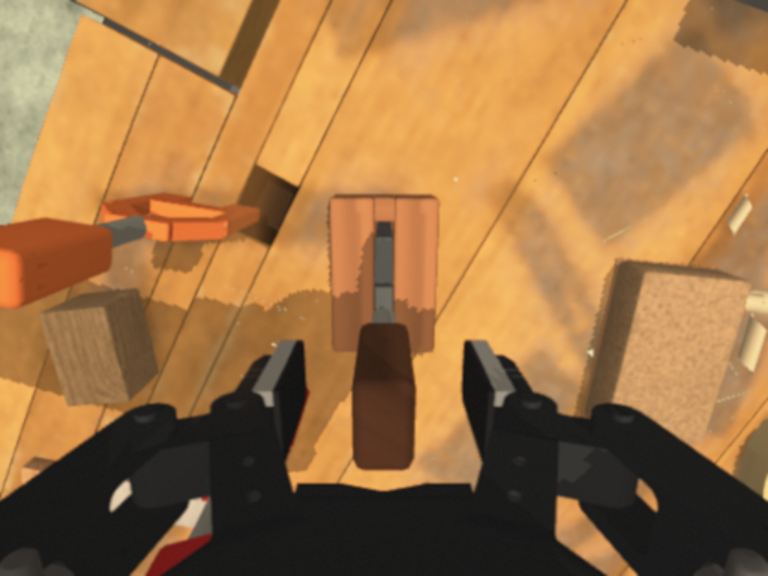

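Grip (385,420) sits centred between the pads (302 and 465). Closing.

>>> {"fn": "step_arm", "kwargs": {"xyz": [[0, 0, 0], [0, 0, 0], [0, 0, 0], [0, 0, 0], [0, 0, 0], [0, 0, 0]], "rotation": [[0, 0, 0], [0, 0, 0], [0, 0, 0], [0, 0, 0], [0, 0, 0], [0, 0, 0]], "grip": 1, "force": 60}}

```text
clock: 3.88
tcp_pos: [0.4824, -0.1685, 0.315]
orientation: [-1.536, -0.39, 0.388]
contact_force: [-0.8, -0.1, 5.9]
grip_width: 0.0154
```

>>> {"fn": "step_arm", "kwargs": {"xyz": [[0, -0.02, 0], [0, -0.05, 0], [0, -0.09, 0], [0, -0.14, 0], [0, -0.22, 0], [0, -0.32, 0], [0, -0.42, 0], [0, -0.52, 0], [0, -0.6, 0], [0, -0.6, 0]], "rotation": [[0, 0, 0], [0, 0, 0], [0, 0, 0], [0, 0, 0], [0, 0, 0], [0, 0, 0], [0, 0, 0], [0, 0, 0], [0, 0, 0], [0, 0, 0]]}}

```text
clock: 5.12
tcp_pos: [0.4825, -0.1682, 0.4974]
orientation: [-1.538, -0.393, 0.385]
contact_force: [0.0, 0.4, -2.4]
grip_width: 0.0155
```

Run:
```python
from h import *
from bench import r
o=r.get_obs(); print(o['tcp_pos'],o['orientation'],o['contact_force'],o['grip_width'])
f=r.grab_frame('wrist'); cv2.imwrite("pics/w3.png",cv2.resize(f["pixels"][:,:,::-1],None,fx=1.5,fy=1.5))
f=r.grab_frame('side'); cv2.imwrite("pics/s3.png",cv2.resize(f["pixels"][60:240,180:350,::-1],None,fx=3.3,fy=3.3))
go(o,(.585,.163,.52),14.5)
```

```text
[ 0.48252476 -0.16823098  0.49738175] [-1.53831549 -0.39332743  0.38499272] [ 0.03284015  0.43904287 -2.3794031 ] 0.015468807366389203
shift [ 0.8264 -0.0749  0.808 ] turn [0.0022 0.1548 0.0031] mm 347.5
```

View pics/w3.png

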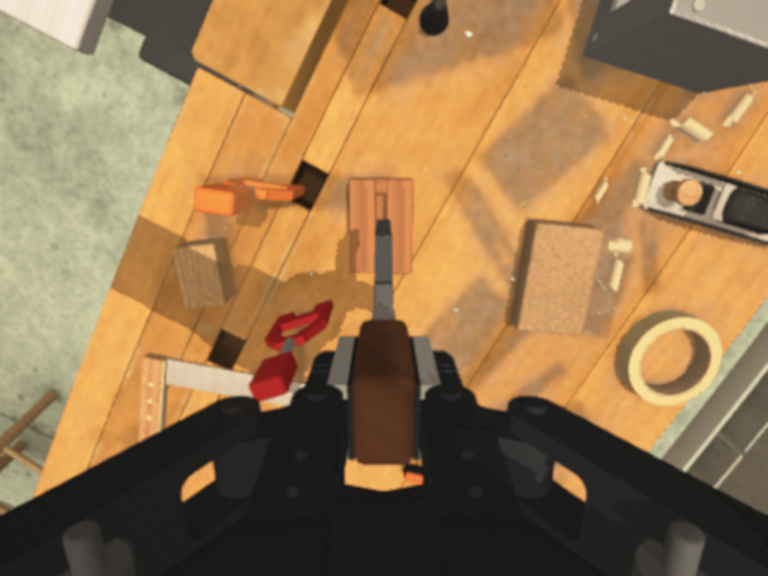

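View pics/s3.png

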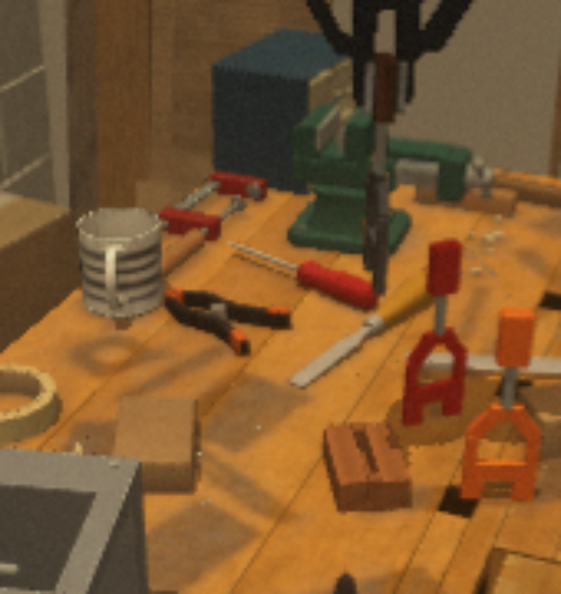

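Run:
```python
from h import *
from bench import r
o=r.get_obs(); go(o,(.594,.1555,.52),14.5)
```

```text
shift [ 0.8429 -0.0842  0.7713] turn [1.000e-04 1.548e-01 6.000e-04] mm 343.7
```

>>> {"fn": "step_arm", "kwargs": {"xyz": [[0.03, -0.05, 0.025], [0.08, -0.08, 0.07], [0.15, -0.08, 0.14], [0.24, -0.08, 0.22], [0.33, -0.08, 0.3], [0.42, -0.08, 0.385], [0.51, -0.08, 0.465], [0.6, -0.08, 0.55], [0.69, -0.08, 0.63], [0.76, -0.08, 0.7], [0.81, -0.08, 0.74], [0.843, -0.084, 0.771], [0.843, -0.084, 0.771], [0.843, -0.084, 0.771]], "rotation": [[0, 0.01, 0], [0, 0.02, 0], [0, 0.03, 0], [0, 0.045, 0], [0, 0.06, 0], [0, 0.075, 0], [0, 0.09, 0], [0, 0.11, 0], [0, 0.13, 0], [0, 0.145, 0], [0, 0.155, 0], [0, 0.155, 0], [0, 0.155, 0], [0, 0.155, 0]]}}

```text
clock: 6.98
tcp_pos: [0.5941, 0.1546, 0.5199]
orientation: [-1.562, -0.198, 0.197]
contact_force: [-0.6, -0.4, -1.3]
grip_width: 0.0151
```

Run:
```python
from h import *
from bench import r
o=r.get_obs(); print(o['tcp_pos'],o['orientation'],o['contact_force'],o['grip_width'])
f=r.grab_frame('wrist'); cv2.imwrite("pics/w4.png",cv2.resize(f["pixels"][:,:,::-1],None,fx=1.5,fy=1.5))
f=r.grab_frame('side'); cv2.imwrite("pics/s4.png",f["pixels"][:,:,::-1])
f=r.grab_frame('scene'); cv2.imwrite("pics/c4b.png",f["pixels"][:,:,::-1])
```

```text
[0.59407993 0.1546486  0.51990941] [-1.56234788 -0.19818361  0.19718182] [-0.63353466 -0.43349459 -1.25095504] 0.015131158947734032
```

View pics/w4.png

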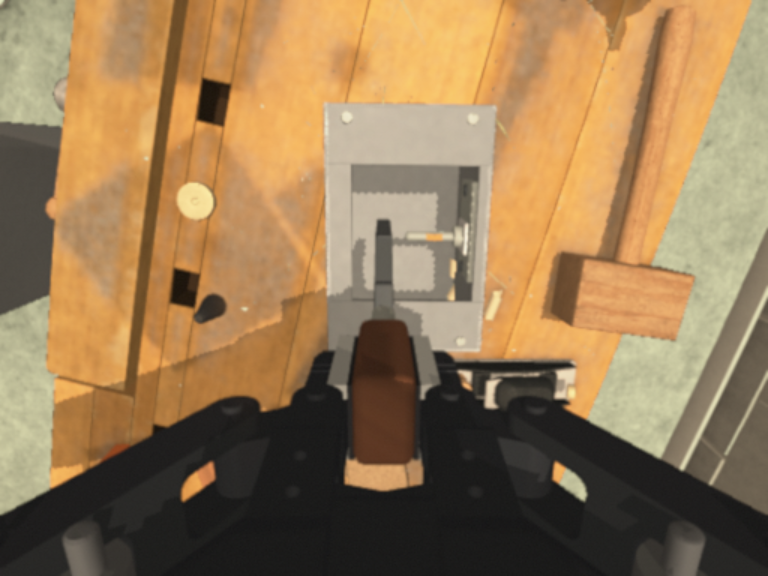

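View pics/s4.png

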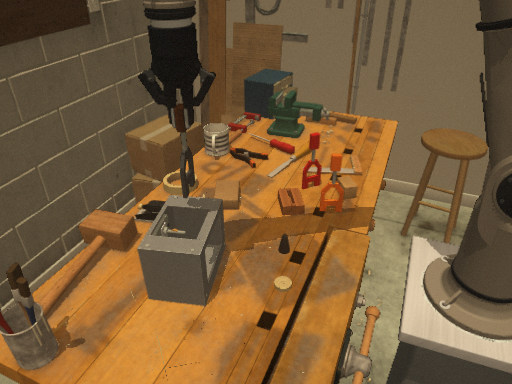

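Run:
```python
import cv2
a=cv2.imread("pics/w4.png")[95:360,310:510]
cv2.imwrite("pics/w4c.png",cv2.resize(a,None,fx=2.26,fy=2.26,interpolation=2))
a=cv2.imread("pics/w4.png")[150:310,370:500]
cv2.imwrite("pics/w4d.png",cv2.resize(a,None,fx=3.7,fy=3.7,interpolation=2))
```

```text
(no output)
```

View pics/w4c.png

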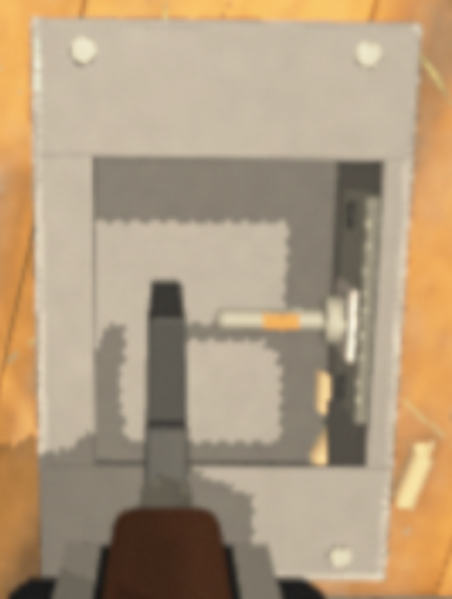

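View pics/w4d.png

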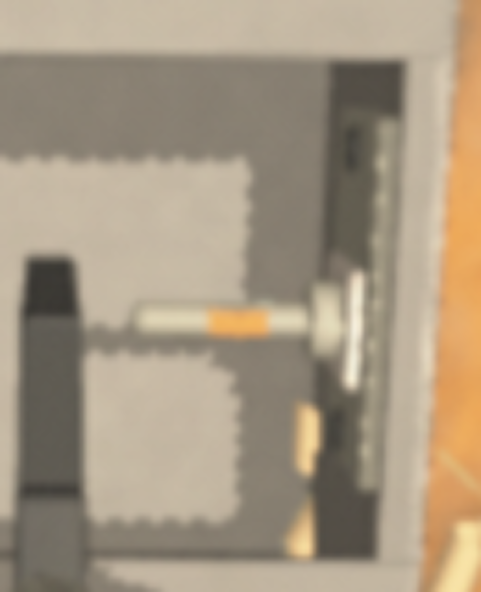

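Run:
```python
from h import *
np.set_printoptions(precision=4,suppress=True)
o=dict(tcp_pos=np.array([0.59407993,0.1546486,0.51990941]),orientation=np.array([-1.56234788,-0.19818361,0.19718182]))
w=wrist(o)
fc=lambda u:((u[0]/2.26+310+.5)/1.5-.5,(u[1]/2.26+95+.5)/1.5-.5)
fd=lambda u:((u[0]/3.7+370+.5)/1.5-.5,(u[1]/3.7+150+.5)/1.5-.5)
def rep(l,z):
    P=np.array([onz(w,fc(u),z) for u in l]);d=np.diff(np.r_[P,P[:1]],axis=0);print(P,P.mean(0),np.linalg.norm(d,axis=1),np.degrees(np.arctan2(d[:,1],d[:,0])))
rep([(33,17),(420,25),(385,580),(41,578)],.14)
rep([(95,158),(383,160),(365,467),(95,465)],.14)
H={}
for n,u,z in [('tip',(135,318),.104),('c1',(210,322),.109),('c2',(270,322),.109),('root',(312,320),.104),('col1',(312,283),.104),('col2',(345,357),.104)]:
    H[n]=onz(w,fd(u),z); print(n,H[n])
d=H['root']-H['tip'];print(np.degrees(np.arctan2(d[1],d[0])),np.linalg.norm(d))
# tri wrist w/ side, scene
S=lambda o,s,x:(x[0]/s+o[0],x[1]/s+o[1])
for n,ud,us,uc in [('tip',(135,318),(283,221),(295,185)),('catch',(240,322),(235,211),(266,162))]:
    print(n,tri(w,fd(ud),'side',S((125,185),4.7,us)),tri(w,fd(ud),'scene',S((120,170),5,uc)))
# gauge check: foot pixel of gauge y+ bottom end
zg=o['tcp_pos'][2]-.307
print('foot',onz(w,fc((152,283)),zg),onz(w,fc((181,283)),zg))
```

```text
[[0.5282 0.2446 0.14  ]
 [0.6469 0.273  0.14  ]
 [0.6928 0.09   0.14  ]
 [0.5726 0.0599 0.14  ]] [0.6101 0.1669 0.14  ] [0.1221 0.1887 0.1239 0.1899] [  13.4604  -75.9263 -165.9738  103.5173]
[[0.5573 0.2073 0.14  ]
 [0.6479 0.2301 0.14  ]
 [0.673  0.1289 0.14  ]
 [0.5815 0.1062 0.14  ]] [0.6149 0.1681 0.14  ] [0.0934 0.1043 0.0943 0.104 ] [  14.1663  -76.044  -166.0232  103.4887]
tip [0.6128 0.1613 0.104 ]
c1 [0.6289 0.1654 0.109 ]
c2 [0.6419 0.1687 0.109 ]
root [0.6518 0.1709 0.104 ]
col1 [0.6494 0.179  0.104 ]
col2 [0.6616 0.1647 0.104 ]
13.851318397025432 0.0401516879492788
tip (array([0.6124, 0.1613, 0.1054]), np.float64(0.0008724068120953942)) (array([0.6124, 0.1603, 0.1051]), np.float64(0.002448286886396888))
catch (array([0.6348, 0.1664, 0.1081]), np.float64(0.00179892365229098)) (array([0.635 , 0.1663, 0.11  ]), np.float64(0.0018040816926773963))
foot [0.5837 0.1819 0.2129] [0.5911 0.1838 0.2129]
```

Run:
```python
from h import *
from bench import r
o=r.get_obs(); go(o,(.5953,.1569,.36),14.0);print(R.from_rotvec(o['orientation']).as_matrix().round(4))
```

```text
shift [0.0054 0.5335 0.0074] turn [0.0004 0.0044 0.0006] mm 160.1
[[ 9.686e-01  1.100e-03 -2.486e-01]
 [ 2.486e-01 -4.000e-04  9.686e-01]
 [ 1.000e-03 -1.000e+00 -7.000e-04]]
```

>>> {"fn": "step_arm", "kwargs": {"xyz": [[0.0054, 0.02, 0.0074], [0.0054, 0.06, 0.0074], [0.0054, 0.1, 0.0074], [0.0054, 0.15, 0.0074], [0.0054, 0.2, 0.0074], [0.0054, 0.24, 0.0074], [0.0054, 0.27, 0.0074], [0.0054, 0.27, 0.0074]], "rotation": [[0, 0.0044, 0], [0, 0.0044, 0], [0, 0.0044, 0], [0, 0.0044, 0], [0, 0.0044, 0], [0, 0.0044, 0], [0, 0.0044, 0], [0, 0.0044, 0]]}}

```text
clock: 8.12
tcp_pos: [0.5951, 0.1569, 0.4383]
orientation: [-1.563, -0.192, 0.192]
contact_force: [-0.7, 0.5, -2.0]
grip_width: 0.0151
```

Run:
```python
from h import *
from bench import r
o=r.get_obs(); print(o['tcp_pos'],o['orientation'],o['contact_force'],o['grip_width'])
f=r.grab_frame('wrist'); cv2.imwrite("pics/w5.png",cv2.resize(f["pixels"][:,:,::-1],None,fx=1.5,fy=1.5))
f=r.grab_frame('side'); cv2.imwrite("pics/s5.png",cv2.resize(f["pixels"][90:310,110:240,::-1],None,fx=2.7,fy=2.7))
go(o,(.5953,.1569,.36),14.0)
```

```text
[0.59510575 0.15685055 0.43826686] [-1.56300962 -0.19173406  0.19208579] [-0.74878803  0.47688769 -2.02475456] 0.015144897246220316
shift [7.000e-04 2.609e-01 2.000e-04] turn [ 0.0005  0.0001 -0.0002] mm 78.3
```

View pics/w5.png

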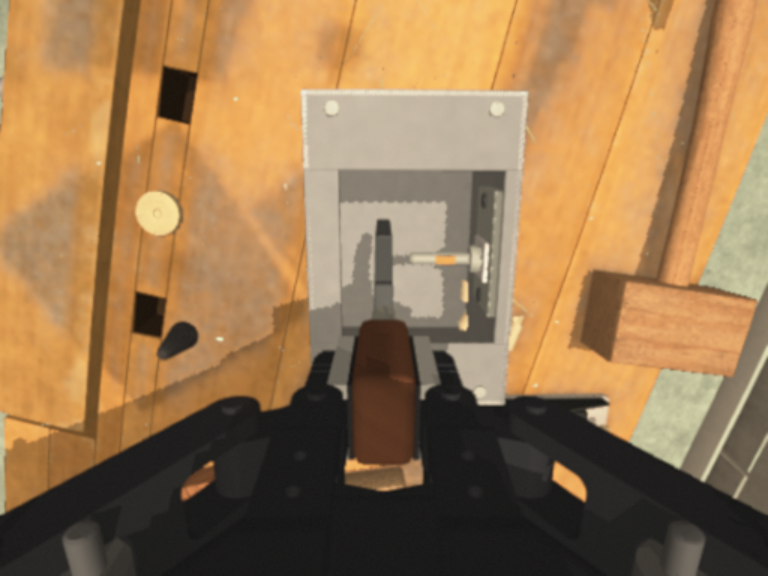

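View pics/s5.png

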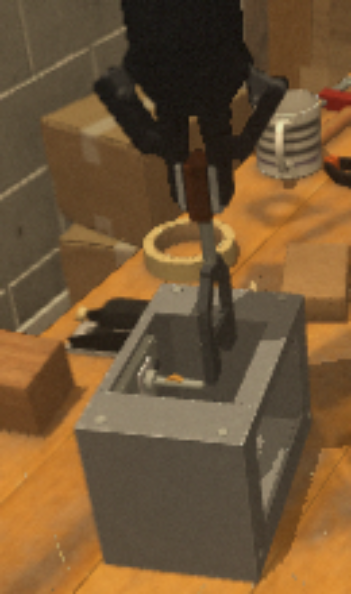

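Run:
```python
from h import *
np.set_printoptions(precision=4,suppress=True)
o=dict(tcp_pos=np.array([0.59510575,0.15685055,0.43826686]),orientation=np.array([-1.56300962,-0.19173406,0.19208579]))
w=wrist(o)
a=cv2.imread("pics/w5.png")[210:310,360:520];cv2.imwrite("pics/w5c.png",cv2.resize(a,None,fx=5,fy=5,interpolation=2))
Rm=R.from_rotvec(o['orientation']).as_matrix()
for u in [(412,259),(468,260)]: 
  P=onz(w,((u[0]+.5)/1.5-.5,(u[1]+.5)/1.5-.5),.104); print(P,Rm.T@(P-o['tcp_pos']))
```

```text
[0.6139 0.1611 0.104 ] [ 0.0193  0.3343 -0.0002]
[0.6505 0.1695 0.104 ] [ 0.0569  0.3342 -0.0009]
```

View pics/w5c.png

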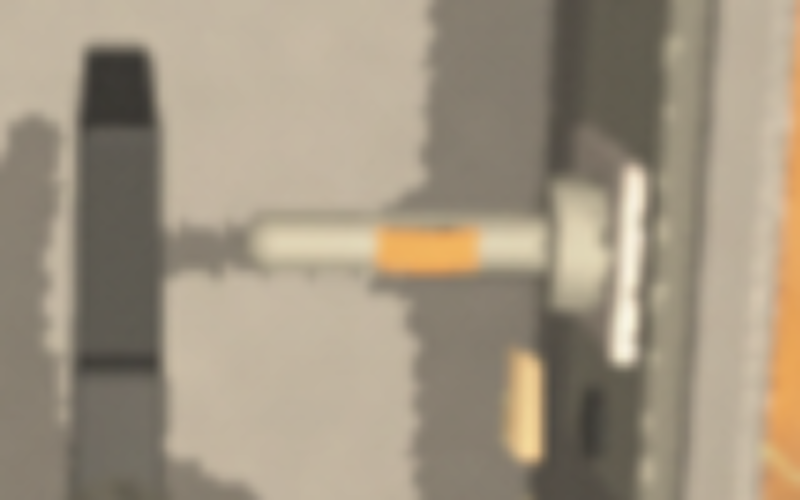

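>>> {"fn": "step_arm", "kwargs": {"xyz": [[0, 0.03, 0], [0, 0.07, 0], [0, 0.11, 0], [0, 0.15, 0], [0, 0.19, 0], [0, 0.23, 0], [0, 0.26, 0], [0, 0.26, 0], [0, 0.26, 0]], "rotation": [[0, 0, 0], [0, 0, 0], [0, 0, 0], [0, 0, 0], [0, 0, 0], [0, 0, 0], [0, 0, 0], [0, 0, 0], [0, 0, 0]]}}

```text
clock: 9.35
tcp_pos: [0.5956, 0.1572, 0.3618]
orientation: [-1.562, -0.194, 0.19]
contact_force: [0.9, 0.2, -1.5]
grip_width: 0.0152
```

Run:
```python
from h import *
from bench import r
o=r.get_obs(); print(o['tcp_pos'],o['orientation'],o['contact_force'],o['grip_width'])
f=r.grab_frame('wrist'); cv2.imwrite("pics/w6.png",cv2.resize(f["pixels"][60:320,180:380,::-1],None,fx=2.3,fy=2.3))
f=r.grab_frame('side'); cv2.imwrite("pics/s6.png",cv2.resize(f["pixels"][110:310,110:240,::-1],None,fx=3,fy=3))
f=r.grab_frame('scene'); cv2.imwrite("pics/c6.png",cv2.resize(f["pixels"][100:270,120:260,::-1],None,fx=3.5,fy=3.5))
d=np.array([np.cos(np.radians(14)),np.sin(np.radians(14))])
p=np.array([.5953,.1569]); print(o['contact_force'])
go(o,(*(p+.0285*d),.36),14.0)
```

```text
[0.59562796 0.15721211 0.36180241] [-1.56238007 -0.1936915   0.19001312] [ 0.88667004  0.23344797 -1.45283511] 0.015242173458094732
[ 0.88667004  0.23344797 -1.45283511]
shift [ 0.0937  0.0062 -0.0007] turn [0.0003 0.     0.0015] mm 28.2
```

View pics/w6.png

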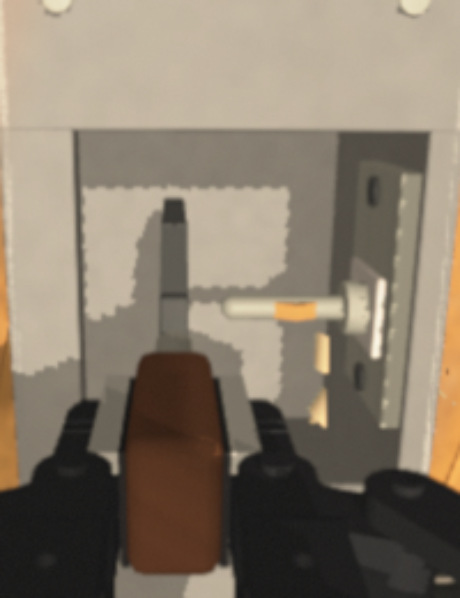

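View pics/s6.png

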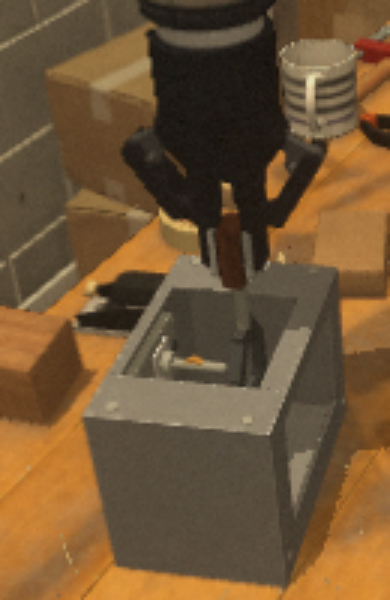

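View pics/c6.png

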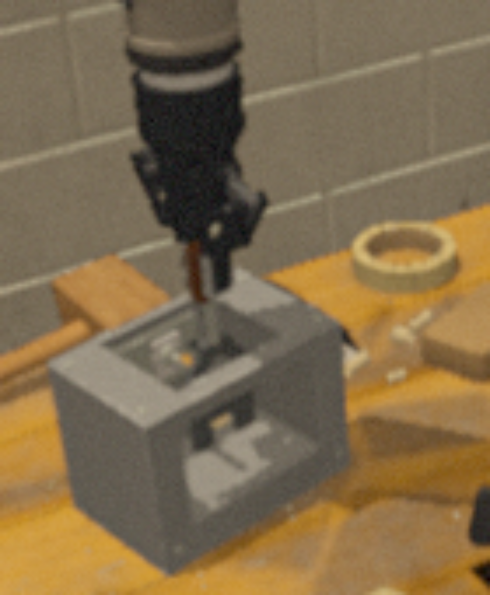

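>>> {"fn": "step_arm", "kwargs": {"xyz": [[0.012, 0.004, 0], [0.026, 0.004, 0], [0.04, 0.004, 0], [0.055, 0.004, 0], [0.07, 0.004, 0], [0.085, 0.004, 0], [0.095, 0.004, 0], [0.095, 0.004, 0], [0.095, 0.004, 0]], "rotation": [[0, 0, 0.0], [0, 0, 0], [0, 0, 0], [0, 0, 0], [0, 0, 0], [0, 0, 0], [0, 0, 0], [0, 0, 0], [0, 0, 0]]}}

```text
clock: 10.62
tcp_pos: [0.6232, 0.1641, 0.3608]
orientation: [-1.562, -0.194, 0.19]
contact_force: [-1.1, -0.4, -1.3]
grip_width: 0.0156
```

Run:
```python
from h import *
from bench import r
for i in range(1):
    o=r.get_obs(); print(o['tcp_pos'],o['orientation'],o['contact_force'],o['moment'])
    f=r.grab_frame('wrist')
cv2.imwrite("pics/w7.png",cv2.resize(f["pixels"][60:320,180:380,::-1],None,fx=2.3,fy=2.3))
f=r.grab_frame('side'); cv2.imwrite("pics/s7.png",cv2.resize(f["pixels"][110:310,110:240,::-1],None,fx=3,fy=3))
o=r.get_obs(); print(o['tcp_pos'],o['contact_force'])
A=R.from_rotvec(o['orientation']).as_matrix();print(A.round(4))
```

```text
[0.62315651 0.16407885 0.36079671] [-1.56249098 -0.19379476  0.18999331] [-1.12629257 -0.37311431 -1.32974373] [-0.01423881 -0.02510785 -0.06699497]
[0.62315235 0.1640534  0.36086503] [-0.3977054   0.92269846 -1.84268607]
[[ 9.703e-01  2.600e-03 -2.420e-01]
 [ 2.420e-01  0.000e+00  9.703e-01]
 [ 2.500e-03 -1.000e+00 -6.000e-04]]
```

View pics/w7.png

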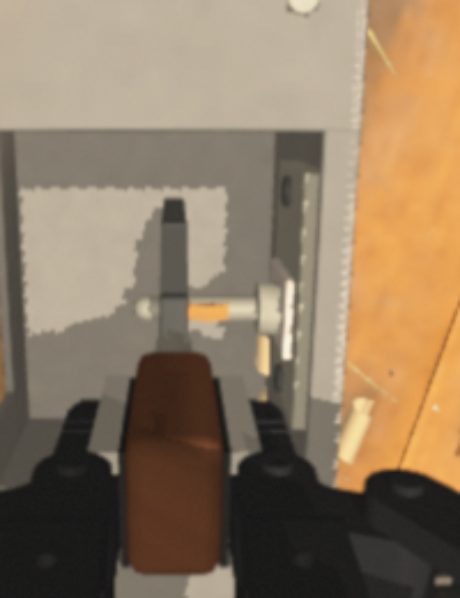

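View pics/s7.png

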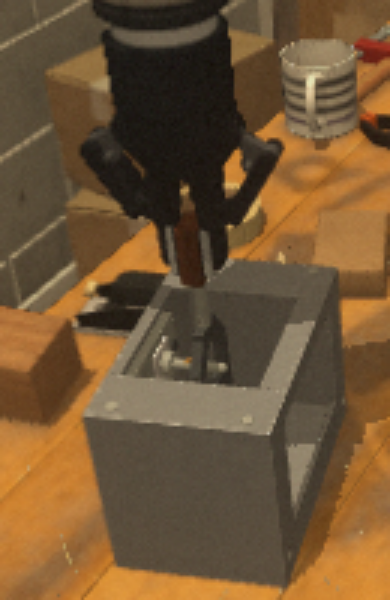

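>>> {"fn": "step_arm", "kwargs": {"xyz": [[-0.005, 0.012, 0], [-0.005, 0.024, 0], [-0.005, 0.036, 0], [-0.005, 0.048, 0], [-0.005, 0.056, 0], [-0.005, 0.056, 0]], "rotation": [[0, 0, 0], [0, 0, 0.0], [0, 0, 0], [0, 0, 0], [0, 0, 0], [0, 0, 0]]}}

```text
clock: 11.48
tcp_pos: [0.6217, 0.1636, 0.3438]
orientation: [-1.563, -0.194, 0.19]
contact_force: [0.5, 0.2, -1.7]
grip_width: 0.0155
```

Run:
```python
from h import *
from bench import r
o=r.get_obs(); print(o['tcp_pos'],o['orientation'],o['contact_force'],o['moment'])
```

```text
[0.62170407 0.16364402 0.34379307] [-1.56261054 -0.1935115   0.19018154] [ 0.50326733  0.1747493  -1.71188279] [-0.0119807   0.00636631 -0.01515032]
```

>>> {"fn": "step_arm", "kwargs": {"xyz": [[0, 0.003, 0], [0, 0.007, 0], [0, 0.01, 0], [0, 0.01, 0]], "rotation": [[0, 0, 0], [0, 0, 0], [0, 0, 0], [0, 0, 0]]}}

```text
clock: 11.98
tcp_pos: [0.6217, 0.1636, 0.3407]
orientation: [-1.563, -0.194, 0.19]
contact_force: [-0.3, 0.4, -2.3]
grip_width: 0.0156
```

>>> {"fn": "step_arm", "kwargs": {"xyz": [[0, 0.002, 0], [0, 0.004, 0], [0, 0.004, 0]], "rotation": [[0, 0, 0], [0, 0, 0], [0, 0, 0]]}}

```text
clock: 12.35
tcp_pos: [0.6217, 0.1636, 0.3394]
orientation: [-1.563, -0.193, 0.19]
contact_force: [-0.9, -0.2, -1.1]
grip_width: 0.0154
```

>>> {"fn": "step_arm", "kwargs": {"xyz": [[0, 0.002, 0], [0, 0.004, 0], [0, 0.004, 0]], "rotation": [[0, 0, 0], [0, 0, 0], [0, 0, 0]]}}

```text
clock: 12.72
tcp_pos: [0.6217, 0.1637, 0.3385]
orientation: [-1.563, -0.194, 0.19]
contact_force: [-0.6, -0.8, 0.3]
grip_width: 0.0153
```

>>> {"fn": "step_arm", "kwargs": {"xyz": [[0, 0.001, 0], [0, 0.002, 0], [0, 0.002, 0]], "rotation": [[0, 0, 0], [0, 0, 0], [0, 0, 0]]}}

```text
clock: 13.1
tcp_pos: [0.6217, 0.1637, 0.3382]
orientation: [-1.563, -0.194, 0.19]
contact_force: [-2.2, 0.1, 3.3]
grip_width: 0.0155
```

Run:
```python
from h import *
from bench import r
o=r.get_obs(); print(o['tcp_pos'],o['contact_force'],o['moment'])
f=r.grab_frame('wrist')
cv2.imwrite("pics/w8.png",cv2.resize(f["pixels"][60:320,180:380,::-1],None,fx=2.3,fy=2.3))
for i in range(3):
    f=r.grab_frame('side'); o=r.get_obs(); print(o['clock'],o['tcp_pos'],o['contact_force'],o['moment'])
cv2.imwrite("pics/s8.png",cv2.resize(f["pixels"][150:310,110:240,::-1],None,fx=3.7,fy=3.7,interpolation=2))
```

```text
[0.62171064 0.16370607 0.33822543] [-2.19290493  0.07587923  3.33474957] [-0.17472064  0.48862388  0.01905665]
13.2 [0.62172551 0.16368473 0.33817542] [-1.34930161 -0.71480471  4.03911102] [-0.24332052  0.47762928 -0.04799291]
13.25 [0.62173859 0.1636896  0.33819526] [-1.83225416 -0.42032324  4.71128207] [-0.21344898  0.54901562 -0.01050868]
13.3 [0.62172534 0.16371295 0.33815393] [-1.92859718 -0.37535789  4.58324355] [-0.20506797  0.54051992  0.02388641]
```

View pics/w8.png

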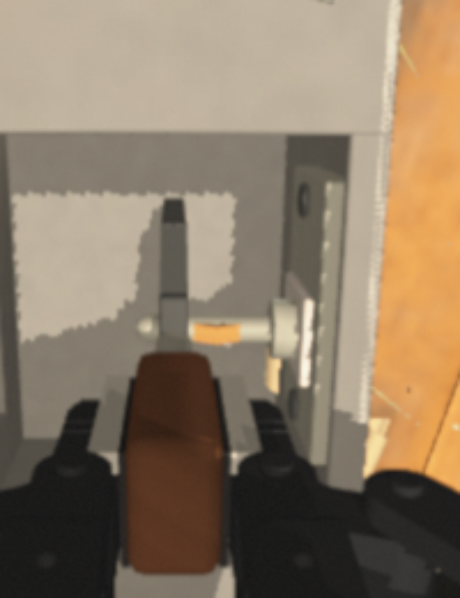

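View pics/s8.png

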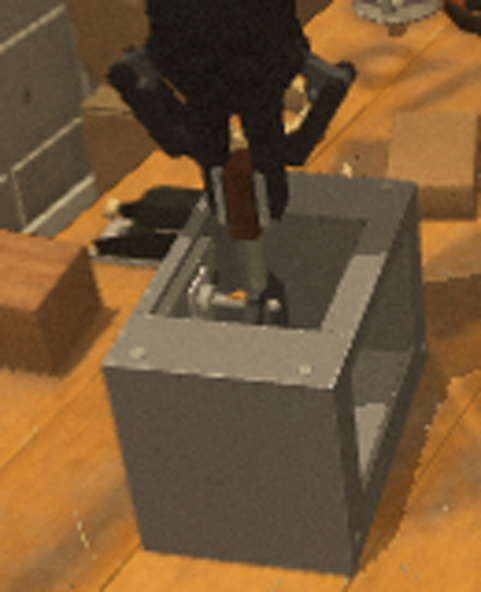

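Run:
```python
from h import *
from bench import r
np.set_printoptions(precision=4,suppress=True)
a=cv2.imread("pics/w8.png")[180:380,100:330];cv2.imwrite("pics/w8c.png",cv2.resize(a,None,fx=3.4,fy=3.4,interpolation=2))
o=r.get_obs();w=wrist(o);A=R.from_rotvec(o['orientation']).as_matrix()
def tl(u,z):
    P=onz(w,((u[0]+.5)/2.3-.5+180,(u[1]+.5)/2.3-.5+60),z);return A.T@(P-o['tcp_pos'])
for u,z in [((137,327),.105),((270,329),.105),((160,200),.031),((186,200),.031),((173,222),.0312),((161,296),.101),((187,296),.101)]: print(u,tl(u,z))
```

```text
(137, 327) [-0.0109  0.2331  0.0007]
(270, 329) [0.0288 0.2332 0.0001]
(160, 200) [-0.0053  0.3071  0.0291]
(186, 200) [0.0048 0.3071 0.0291]
(173, 222) [-0.0003  0.3069  0.0205]
(161, 296) [-0.0038  0.2371  0.0092]
(187, 296) [0.004  0.2372 0.0092]
```

View pics/w8c.png

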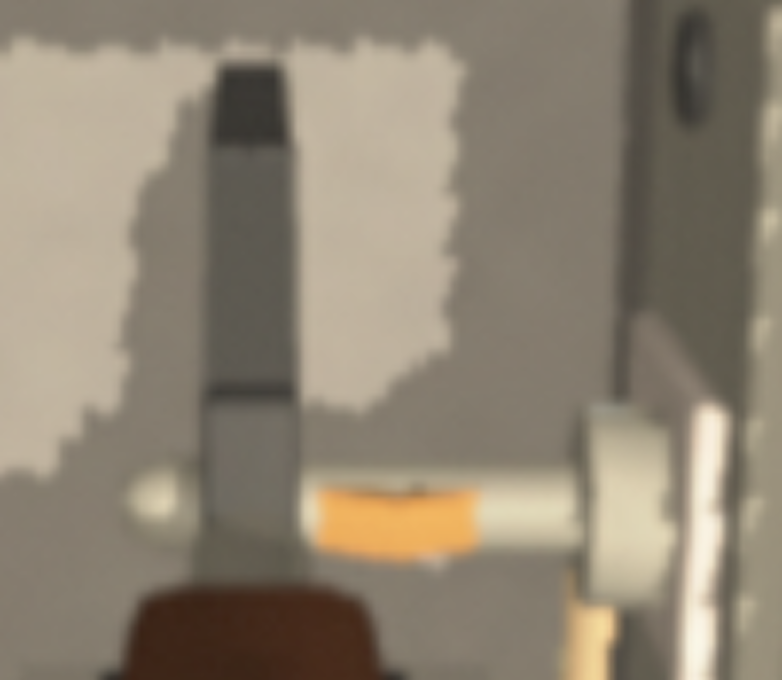

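>>> {"fn": "step_arm", "kwargs": {"xyz": [[0.006, 0.001, 0], [0.012, 0.001, 0], [0.018, 0.001, 0], [0.024, 0.001, 0], [0.03, 0.001, 0], [0.03, 0.001, 0]], "rotation": [[0, 0, 0], [0, 0, 0], [0, 0, 0], [0, 0, 0], [0, 0, 0], [0, 0, 0]]}}

```text
clock: 14.05
tcp_pos: [0.6286, 0.1659, 0.3378]
orientation: [-1.564, -0.189, 0.196]
contact_force: [-10.2, -2.8, 10.5]
grip_width: 0.0155
```

Run:
```python
from h import *
from bench import r
f=r.grab_frame('wrist')
cv2.imwrite("pics/w9.png",cv2.resize(f["pixels"][130:240,210:340,::-1],None,fx=5,fy=5,interpolation=2))
for i in range(2):
    o=r.get_obs(); print(o['clock'],o['tcp_pos'],o['contact_force'],o['moment']);f=r.grab_frame('side'); 
A=R.from_rotvec(o['orientation']).as_matrix();print(A.round(4), A.T@o['contact_force'])
```

```text
14.1 [0.6286021  0.16595407 0.33783023] [-10.31232152  -2.97401541  11.32324913] [-0.85593975  2.96865817  0.00680306]
14.15 [0.62858467 0.16595952 0.33782021] [-10.15858471  -3.15955349  10.91689932] [-0.74233696  2.89563206  0.01791275]
[[ 0.9702 -0.0037 -0.2424]
 [ 0.2424 -0.0025  0.9702]
 [-0.0042 -1.     -0.0015]] [-10.66721483 -10.8712934   -0.61953188]
```

View pics/w9.png

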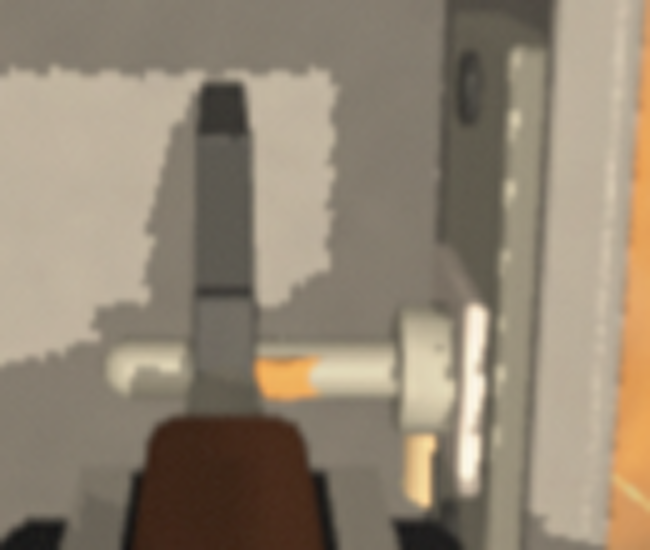

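>>> {"fn": "step_arm", "kwargs": {"xyz": [[0.004, -0.0007, 0], [0.009, -0.0007, 0], [0.014, -0.0007, 0], [0.019, -0.0007, 0], [0.019, -0.0007, 0]], "rotation": [[0, 0, -0.003], [0, 0, -0.003], [0, 0, -0.003], [0, 0, -0.003], [0, 0, -0.003]]}}

```text
clock: 14.82
tcp_pos: [0.6321, 0.1673, 0.3379]
orientation: [-1.566, -0.188, 0.197]
contact_force: [-10.6, -3.2, 11.9]
grip_width: 0.0151
```

Run:
```python
from h import *
from bench import r
f=r.grab_frame('wrist')
cv2.imwrite("pics/w10.png",cv2.resize(f["pixels"][130:240,210:340,::-1],None,fx=5,fy=5,interpolation=2))
for i in range(2):
    o=r.get_obs(); print(o['clock'],o['tcp_pos'],o['contact_force'],o['moment']);f=r.grab_frame('side'); 
A=R.from_rotvec(o['orientation']).as_matrix();print(A.round(4), A.T@o['contact_force'])
```

```text
14.875 [0.6321235  0.16733782 0.33790561] [-12.10030278  -2.82113355  11.73562032] [-0.88635604  3.05137251 -0.06343082]
14.925 [0.63213706 0.16734462 0.33792404] [-11.11518317  -3.92293647  11.31047028] [-0.84439038  3.06194919 -0.00655219]
[[ 0.97   -0.0056 -0.2428]
 [ 0.2428 -0.004   0.9701]
 [-0.0064 -1.     -0.0025]] [-11.80708391 -11.23252744  -1.13426732]
```

View pics/w10.png

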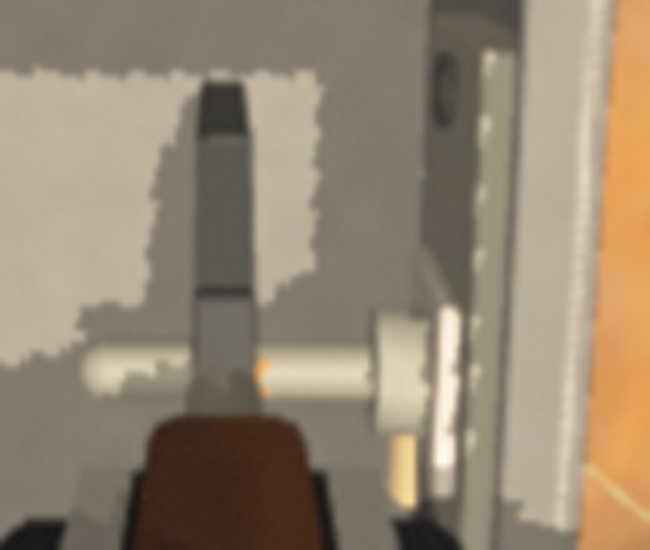

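>>> {"fn": "step_arm", "kwargs": {"xyz": [[0.003, -0.0015, 0], [0.008, -0.0015, 0], [0.013, -0.0015, 0], [0.018, -0.0015, 0], [0.018, -0.0015, 0]], "rotation": [[0, 0, -0.004], [0, 0, -0.004], [0, 0, -0.004], [0, 0, -0.004], [0, 0, -0.004]]}}

```text
clock: 15.6
tcp_pos: [0.634, 0.1683, 0.3377]
orientation: [-1.568, -0.184, 0.202]
contact_force: [-16.2, -5.1, 15.7]
grip_width: 0.0153
```

```bash
cat > st.py <<'E'
from h import *
from bench import r
import sys
o=r.get_obs();f=r.grab_frame('wrist')
cv2.imwrite(f"pics/{sys.argv[1]}.png",cv2.resize(f["pixels"][130:240,210:340,::-1],None,fx=5,fy=5,interpolation=2))
F=[o['contact_force']]
for i in range(2): r.grab_frame('side');o=r.get_obs();F.append(o['contact_force'])
A=R.from_rotvec(o['orientation']).as_matrix();print(o['clock'],o['tcp_pos'],'F tool',(A.T@np.mean(F,0)).round(2),'M',o['moment'].round(2),'\n',A.round(4),o['grip_width'])
go(o,o['tcp_pos'],14)
E
python3 st.py w11
```

```text
15.75 [0.63398    0.16831227 0.33778172] F tool [-17.59 -15.44  -1.24] M [-1.41  4.75 -0.  ] 
 [[ 0.9698 -0.0108 -0.2435]
 [ 0.2434 -0.0073  0.9699]
 [-0.0122 -0.9999 -0.0045]] 0.015404728736869894
shift [0. 0. 0.] turn [ 0.0028  0.001  -0.0078] mm 0.0
```

View pics/w11.png

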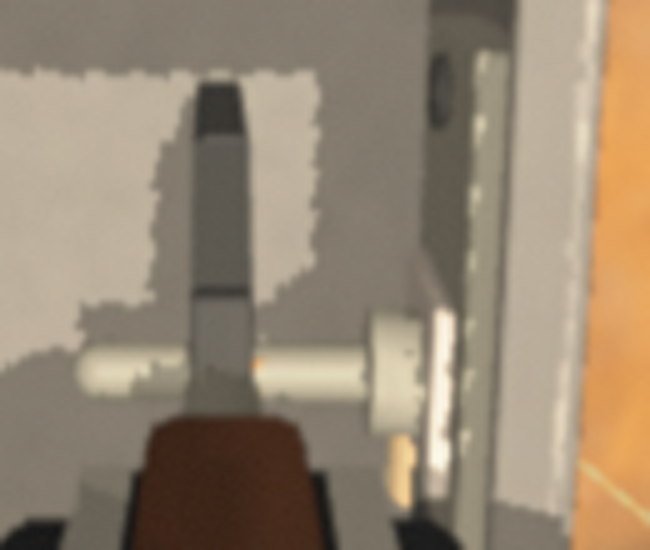

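>>> {"fn": "step_arm", "kwargs": {"xyz": [[-0.003, -0.002, 0], [-0.006, -0.004, 0]], "rotation": [[0, 0, 0], [0, 0, 0]]}}

```text
clock: 16.0
tcp_pos: [0.6321, 0.1679, 0.3387]
orientation: [-1.568, -0.184, 0.203]
contact_force: [-1.2, -0.5, 0.3]
grip_width: 0.0152
```

```bash
python3 st.py w12
```

```text
16.15 [0.63221334 0.16790363 0.33863712] F tool [-1.62 -0.7   0.1 ] M [-0.08  0.55  0.03] 
 [[ 0.9698 -0.0113 -0.2435]
 [ 0.2434 -0.0072  0.9699]
 [-0.0127 -0.9999 -0.0042]] 0.015116745418742914
shift [0. 0. 0.] turn [ 0.0027  0.001  -0.0081] mm 0.0
```

>>> {"fn": "step_arm", "kwargs": {"xyz": [[-0.003, 0, 0], [-0.006, 0, 0], [-0.0095, 0, 0], [-0.0095, 0, 0]], "rotation": [[0.001, 0, -0.003], [0.002, 0, -0.006], [0.0027, 0, -0.008], [0.0027, 0, -0.008]]}}

```text
clock: 16.65
tcp_pos: [0.6295, 0.1668, 0.3386]
orientation: [-1.563, -0.193, 0.193]
contact_force: [-2.2, -2.6, 1.6]
grip_width: 0.0155
```

```bash
python3 st.py w13
```

```text
16.8 [0.62956216 0.16685607 0.33856009] F tool [-2.55 -1.67 -2.86] M [-0.74  0.42 -0.03] 
 [[ 9.700e-01 -2.000e-04 -2.431e-01]
 [ 2.431e-01 -6.000e-04  9.700e-01]
 [-3.000e-04 -1.000e+00 -5.000e-04]] 0.01528795503784903
shift [0. 0. 0.] turn [ 0.0003  0.0008 -0.0002] mm 0.0
```

View pics/w13.png

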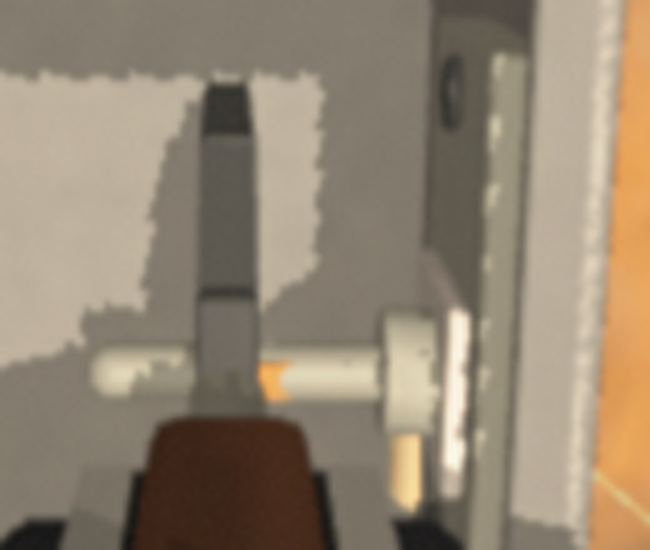

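>>> {"fn": "step_arm", "kwargs": {"xyz": [[0.003, -0.001, -0.003], [0.007, -0.002, -0.003], [0.011, -0.003, -0.003], [0.011, -0.003, -0.003]], "rotation": [[0, 0, 0], [0, 0, 0], [0, 0, 0], [0, 0, 0]]}}

```text
clock: 17.3
tcp_pos: [0.6319, 0.167, 0.3386]
orientation: [-1.563, -0.19, 0.197]
contact_force: [-6.2, -1.5, 2.3]
grip_width: 0.0154
```

```bash
python3 st.py w14
```

```text
17.45 [0.63182819 0.16706114 0.33862459] F tool [-6.11 -1.51 -0.47] M [-0.58  1.78  0.02] 
 [[ 9.698e-01 -4.200e-03 -2.438e-01]
 [ 2.438e-01 -1.400e-03  9.698e-01]
 [-4.400e-03 -1.000e+00 -3.000e-04]] 0.015619976323864776
shift [0. 0. 0.] turn [ 0.0002  0.0013 -0.0028] mm 0.0
```

View pics/w14.png

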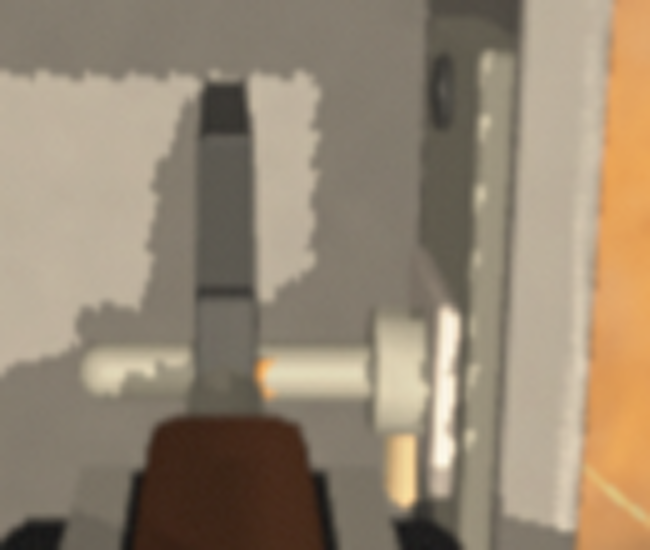

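>>> {"fn": "step_arm", "kwargs": {"xyz": [[0.004, -0.0015, 0], [0.008, -0.003, 0], [0.012, -0.0045, 0], [0.016, -0.0055, 0], [0.016, -0.0055, 0]], "rotation": [[0, 0, -0.003], [0, 0, -0.003], [0, 0, -0.003], [0, 0, -0.003], [0, 0, -0.003]]}}

```text
clock: 18.08
tcp_pos: [0.6368, 0.1684, 0.3404]
orientation: [-1.562, -0.194, 0.192]
contact_force: [-1.0, 1.1, -0.8]
grip_width: 0.015
```

```bash
python3 st.py w15
```

```text
18.225 [0.63671696 0.16839682 0.34046084] F tool [-0.19  0.02  0.67] M [0.18 0.08 0.03] 
 [[ 9.698e-01  1.300e-03 -2.438e-01]
 [ 2.438e-01  4.000e-04  9.698e-01]
 [ 1.300e-03 -1.000e+00  0.000e+00]] 0.015303533501428313
shift [0. 0. 0.] turn [-0.      0.0013  0.0008] mm 0.0
```

View pics/w15.png

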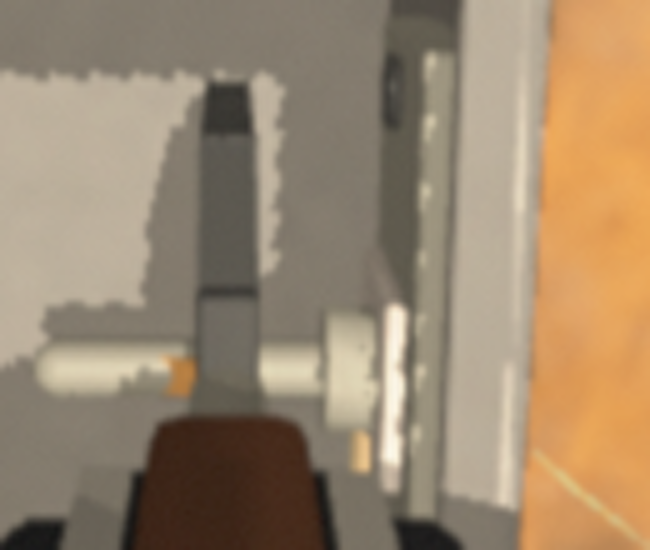

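>>> {"fn": "step_arm", "kwargs": {"xyz": [[0.005, 0.001, 0], [0.01, 0.001, 0], [0.015, 0.002, 0], [0.02, 0.003, 0], [0.024, 0.003, 0], [0.024, 0.003, 0]], "rotation": [[0, 0, 0.0], [0, 0, 0], [0, 0, 0], [0, 0, 0], [0, 0, 0], [0, 0, 0]]}}

```text
clock: 18.98
tcp_pos: [0.6437, 0.1701, 0.3394]
orientation: [-1.562, -0.194, 0.193]
contact_force: [-0.1, -1.0, -1.8]
grip_width: 0.0154
```

```bash
python3 st.py w16
```

```text
19.125 [0.64367967 0.17013517 0.33953784] F tool [-0.02  1.86 -0.68] M [ 0.    0.01 -0.02] 
 [[ 9.698e-01  1.300e-03 -2.439e-01]
 [ 2.439e-01  3.000e-04  9.698e-01]
 [ 1.300e-03 -1.000e+00  0.000e+00]] 0.015497662885240114
shift [0. 0. 0.] turn [-0.      0.0013  0.0008] mm 0.0
```

View pics/w16.png

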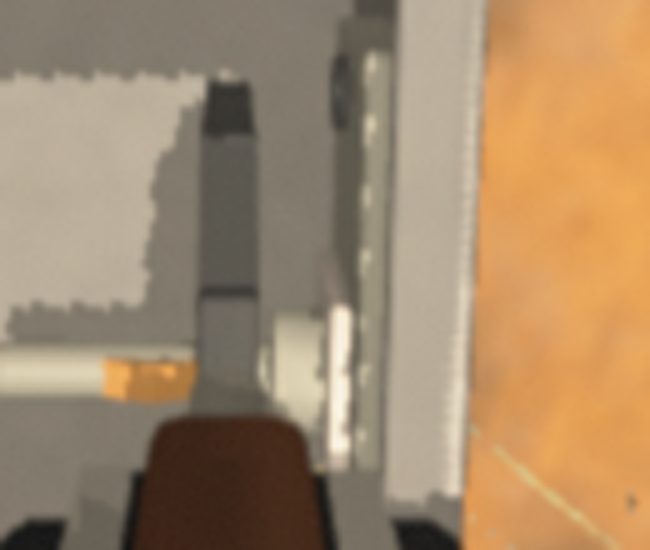

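>>> {"fn": "step_arm", "kwargs": {"xyz": [[0.003, 0, 0], [0.005, 0.0015, 0], [0.0065, 0.0025, 0], [0.0065, 0.0025, 0]], "rotation": [[0, 0, 0.0], [0, 0, 0], [0, 0, 0], [0, 0, 0]]}}

```text
clock: 19.62
tcp_pos: [0.6455, 0.1706, 0.3388]
orientation: [-1.562, -0.194, 0.193]
contact_force: [0.2, -0.3, -1.3]
grip_width: 0.0153
```

```bash
python3 st.py w17
```

```text
19.775 [0.6455495  0.17058867 0.33876015] F tool [-0.27  1.51 -0.47] M [-0.04  0.05  0.01] 
 [[ 9.698e-01  1.200e-03 -2.439e-01]
 [ 2.439e-01  3.000e-04  9.698e-01]
 [ 1.200e-03 -1.000e+00 -0.000e+00]] 0.01535018653754876
shift [0. 0. 0.] turn [0.     0.0013 0.0008] mm 0.0
```

View pics/w17.png

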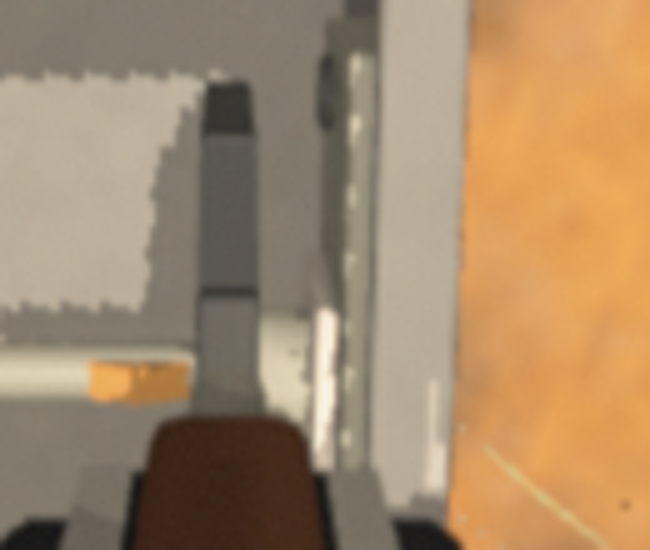

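>>> {"fn": "step_arm", "kwargs": {"xyz": [[0.001, 0.001, 0], [0.002, 0.002, 0], [0.002, 0.002, 0]], "rotation": [[0, 0, 0.0], [0, 0, 0], [0, 0, 0]]}}

```text
clock: 20.15
tcp_pos: [0.6459, 0.1708, 0.3385]
orientation: [-1.562, -0.194, 0.193]
contact_force: [-3.3, -1.4, 4.3]
grip_width: 0.0154
```

```bash
python3 st.py w18
```

```text
20.3 [0.64589162 0.1707712  0.33846351] F tool [-4.26 -5.23 -0.8 ] M [-0.43  1.18 -0.01] 
 [[ 9.698e-01  7.000e-04 -2.439e-01]
 [ 2.439e-01 -1.000e-04  9.698e-01]
 [ 6.000e-04 -1.000e+00 -2.000e-04]] 0.015515132436826545
shift [0. 0. 0.] turn [0.0002 0.0013 0.0004] mm 0.0
```

>>> {"fn": "step_arm", "kwargs": {"xyz": [[-0.001, -0.0007, 0], [-0.001, -0.0007, 0]], "rotation": [[0, 0, 0.0], [0, 0, 0]]}}

```text
clock: 20.55
tcp_pos: [0.6457, 0.1707, 0.3386]
orientation: [-1.562, -0.194, 0.193]
contact_force: [-1.9, -0.9, 1.2]
grip_width: 0.0154
```

```bash
python3 st.py w19
```

```text
20.7 [0.6457181  0.1706529  0.33860766] F tool [-2.06 -1.46 -0.09] M [-0.17  0.38 -0.04] 
 [[ 9.698e-01  9.000e-04 -2.438e-01]
 [ 2.438e-01  0.000e+00  9.698e-01]
 [ 9.000e-04 -1.000e+00 -2.000e-04]] 0.015350687393818311
shift [0. 0. 0.] turn [0.0001 0.0012 0.0006] mm 0.0
```

View pics/w19.png

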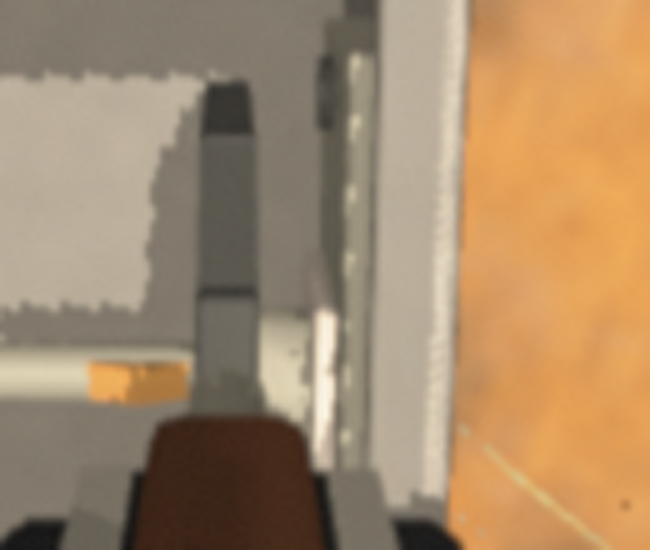

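>>> {"fn": "step_arm", "kwargs": {"xyz": [[0, 0, 0], [0, 0, 0], [0, 0, 0], [0, 0, 0], [0, 0, 0], [0, 0, 0]], "rotation": [[0, 0, 0], [0, 0, 0], [0, 0, 0], [0, 0, 0], [0, 0, 0], [0, 0, 0]], "grip": 0.5, "force": 20}}

```text
clock: 21.45
tcp_pos: [0.6457, 0.1706, 0.3386]
orientation: [-1.562, -0.194, 0.193]
contact_force: [0.7, -0.6, 0.3]
grip_width: 0.0428
```

```bash
python3 st.py w20
python3 - <<'E'
from bench import r
import cv2
f=r.grab_frame('wrist'); cv2.imwrite("pics/w20f.png",cv2.resize(f["pixels"][:,:,::-1],None,fx=1.5,fy=1.5))
f=r.grab_frame('side'); cv2.imwrite("pics/s20.png",cv2.resize(f["pixels"][150:310,110:240,::-1],None,fx=3.7,fy=3.7,interpolation=2))
E
```

```text
21.6 [0.64569036 0.1707066  0.33861198] F tool [ 0.31 -0.38 -0.25] M [-0.   -0.03  0.  ] 
 [[ 9.698e-01  9.000e-04 -2.439e-01]
 [ 2.439e-01  1.000e-04  9.698e-01]
 [ 9.000e-04 -1.000e+00 -1.000e-04]] 0.04297571883940387
shift [0. 0. 0.] turn [0.0001 0.0013 0.0005] mm 0.0
```

View pics/w20f.png

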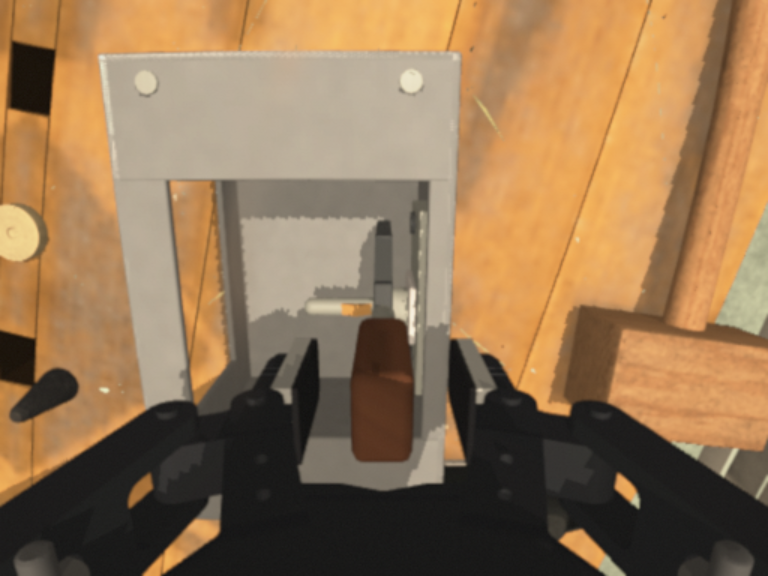

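View pics/s20.png

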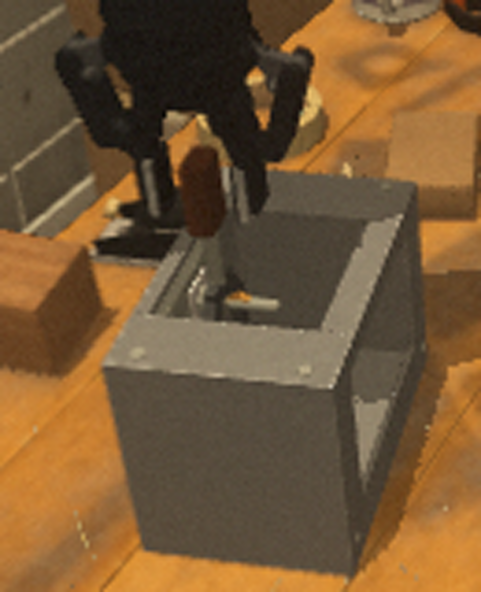

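>>> {"fn": "step_arm", "kwargs": {"xyz": [[0, -0.02, 0], [0, -0.06, 0], [0, -0.12, 0], [0, -0.2, 0], [0, -0.3, 0], [0, -0.4, 0], [0, -0.45, 0], [0, -0.45, 0], [0, -0.45, 0]], "rotation": [[0, 0, 0], [0, 0, 0], [0, 0, 0], [0, 0, 0], [0, 0, 0], [0, 0, 0], [0, 0, 0], [0, 0, 0], [0, 0, 0]]}}

```text
clock: 22.82
tcp_pos: [0.6454, 0.1704, 0.4724]
orientation: [-1.563, -0.193, 0.194]
contact_force: [0.2, 0.7, -0.8]
grip_width: 0.0427
```

Run:
```python
from h import *
from bench import r
np.set_printoptions(precision=4,suppress=True)
o=r.get_obs(); print(o['clock'],o['tcp_pos'],o['contact_force'],o['qvel'].round(3))
f=r.grab_frame('wrist'); cv2.imwrite("pics/w21.png",cv2.resize(f["pixels"][:,:,::-1],None,fx=1.5,fy=1.5))
f=r.grab_frame('side'); cv2.imwrite("pics/s21.png",cv2.resize(f["pixels"][110:310,110:300,::-1],None,fx=3,fy=3,interpolation=2))
f=r.grab_frame('scene'); cv2.imwrite("pics/c21.png",cv2.resize(f["pixels"][110:290,110:290,::-1],None,fx=3,fy=3,interpolation=2))
# expected pixels for upright gauge
b=np.array([.6457,.1707,.0312])
for n in ('side','scene'): print(n,proj(n,[b+[0,0,.174],b+[0,0,.128],b+[0,0,.09]]))
```

```text
22.825 [0.6454 0.1704 0.4724] [ 0.2266  0.7145 -0.8156] [-0.001  0.008  0.001  0.007 -0.001 -0.001 -0.001]
side [[163.169  191.5362]
 [166.0806 210.3269]
 [168.3697 224.9979]]
scene [[165.9949 170.9954]
 [167.8571 185.8936]
 [169.3651 197.758 ]]
```

View pics/w21.png

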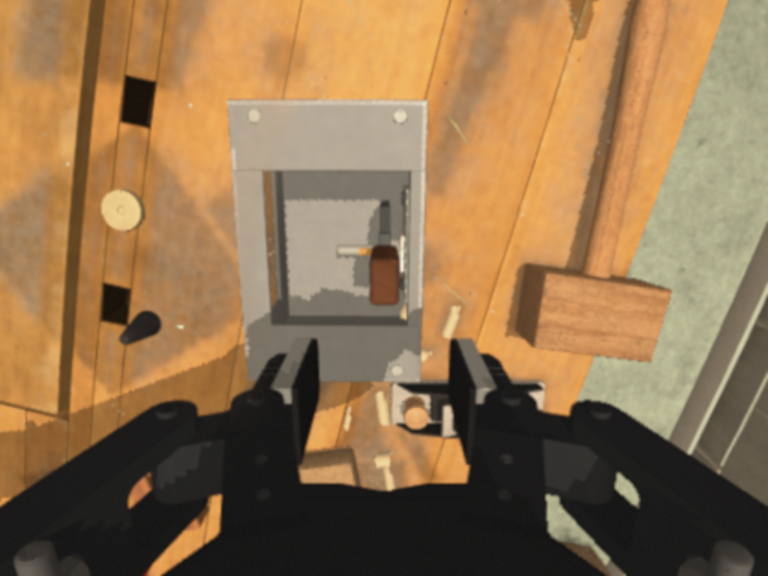

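View pics/s21.png

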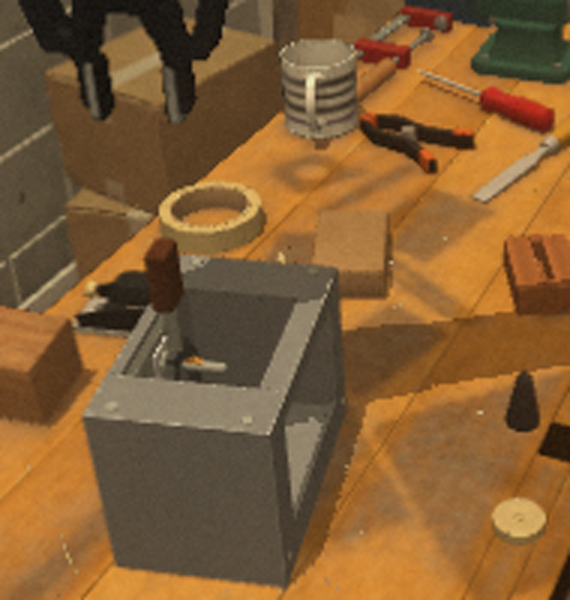

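View pics/c21.png

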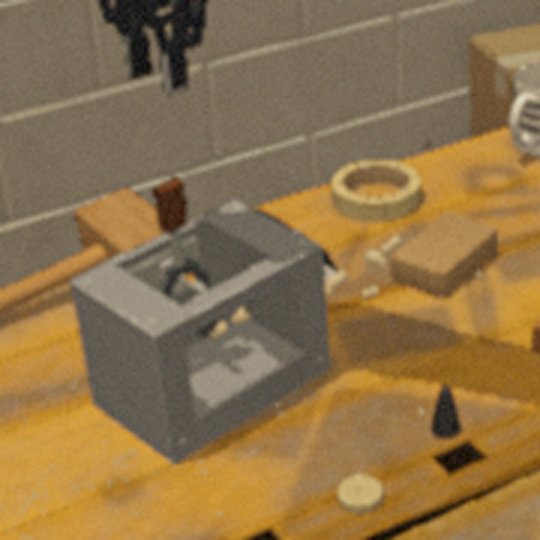

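```bash
python3 -c "
from bench import r
print(r.hand_in()); print(r.get_obs()['clock'])"
```

```text
the job is handed in; nothing more can be done
None
the job is handed in; nothing more can be done
```

The dark snap gauge now hangs by its eye on the hook, home between the catch and the collar, and the job is handed in at about 23 s of the 72 s limit. No verdict was reported.

**What I did:** I gripped the gauge across its 16 mm grip faces, lifted it from the stand and lowered it through the cabinet opening in front of the bar's tip. I moved it in over the tip and lowered it until the eye rested on the hook at about 39 mm in front of the plate. I then slid it over the catch to the collar.

**Pressing force:** The first push at the catch built up to about 24 N, close to the 25 N limit, because the arm was tilting and bearing down. I backed off, set the tool upright again, and took the catch with about 6 N of push and 3 N of load showing just before it went over. I cannot rule out a brief higher peak between force readings.

**Last checks:**
- **Home:** With the gauge against the collar, the wrist force read about 4 N back and 7 N down. After easing off, the hook carried about 3 N before I let go.
- **Hanging upright:** After release the gauge stayed centred between the open pads. In the side picture its grip lies within 2 to 3 pixels of where an upright gauge should be.
- **Surroundings:** The cone, puck and sanding block look unmoved. I did not look at the offcut again at the end. I saw no sign of the cabinet being touched, and the gripper is about 13 cm above where it let go.
- **Did not agree:** A moment reading at first contact suggested the bar was 5 to 14 mm off centre in the eye. The camera measured about 1 mm, and I relied on the camera.

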